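# Fit the deep socket to the torque wrench

## Robot

A 7-joint arm with a two-finger parallel gripper is mounted at the origin on the work surface. World frame = base frame: x ahead of the robot, y to its left, z up, the work surface at z = 0. Lengths are in mm, angles in degrees, forces in N, time in s.
With the tool pointing down it reaches from about 400 to 850 mm from the base axis. Payload 10.4 kg.
Tool frame: the origin (TCP) lies at the very end of the fingers, on their centre line; the grasp point (between the pads) lies 19 mm behind it; z points along the fingers, y is the direction in which the jaws open and shut (so a half turn about z gives the same grasp; the last joint's range is limited). The gripper opens to 85 mm and grips with 20 to 120 N. Pads are 22 mm wide; open, the fingers measure 114 mm over their backs; the gripper's body (76 mm by 85 mm) begins 54 mm behind the grasp point. The pads swing forward as they close: fully open they stand 13 mm farther back than shut.
Start: joints at [68.262, 19.034, -3.707, 83.658, 1.238, 77.344, -5.071], TCP at [218.321, -585.651, 231.338] pointing down, gripper open.
Joint ranges: [-148.97, 148.97], [-28.65, 121.19], [-84.17, 76.75], [9.2, 138.47], [-72.65, 252.65], [3.7, 117.97], [-149.18, 149.18]. Speed limits (degrees/s): [127.2, 127.2, 159.86, 159.86, 180, 180, 180].

## Interface

Orientations are given as [roll, pitch, yaw] about the fixed x, y, z axes, in that order (R = Rz(yaw) Ry(pitch) Rx(roll)).
In Python, from cell import r gives the robot as it stands. The module is installed in compiled form; this text tells all that it offers.
- The arm moves only by the shell command python3 -m pendant 'ROWS' [FORCE]. ROWS is a JSON object of lists of equal length, an entry for each row: "jaw": the opening, from 0 (shut) to 1 (fully open); "travel": the shift along the tool's x, y, z in m, a list of three; "roll": the turn about the tool's z in degrees. In form: {"jaw": [jaw, ...], "travel": [[tx, ty, tz], ...], "roll": [roll, ...]}. A call has 1 to 12 rows; each row shifts and turns the pose as measured when the row begins, along the tool's axes as they then stand; what a row does not reach is not made up. A row lasts 1/8 s, in which the tool goes at most 62.5 mm and 10.7 degrees, less where a joint would pass 70% of its speed; a pose out of reach is approached as far as the arm can. A call is refused whole if a number of a shift passes 0.0625 or a number of a turn 10.7, either way. A call with a gripper value outside its range is refused whole. The fingers move at their own pace and stop on an object; FORCE is the grip in N (left out, the last holds). Time passes only in rows, so rows that do not move let the fingers close. It gives the time, the measured TCP pose, the force and the opening at its end, in the units of the state.
- r.get_state(): the state, without advancing time (a new reading comes with each control period).
- r.read_camera(name): name is "scene" or "side" or "wrist"; returns the picture (400x640x3 uint8, blue, green, red); there is no depth.
- r.camera_model(name): a dict with "fovy" (degrees; the focal length in pixels is half the picture's height over the tangent of half this angle, whatever the lens; pixels are square), "cx", "cy" (the principal point, pixels), "k1" (the pictures are not rectified: a ray, as slopes to the right and down, at radius r is drawn at 1 + k1 r^2 times it, then the intrinsics apply), "extrinsics" (4x4, takes a point from camera to world coordinates). Camera axes: x right, y down, z forward; pixel columns grow to the right and rows downward; lengths in mm; the calibration is good to about 2 mm. A picture is of the moment at which its call begins: read the wrist's pose just before it. camera_model takes no time and is no camera call; for the wrist camera it gives the pose at the moment of the call.
- r.close_job(): hands the job in, once; it reports no verdict.
Trained networks look in the newest picture that a camera, given by its name, has taken for a name from the list of things; names that differ only in an ending like _2 or _b are one class to them, and where a whole thing is asked for, a point or a joint stands for the part that bears it (a point fixed in the world has none). Each returns a list of dicts, best first, with "conf" (0 to 1); they miss things now and then, are a little off and sometimes report something else, mostly with a low value. They report only what shows in the picture. A call takes as long as a camera call. They do not tell look-alikes from the thing itself.
- r.silhouettes(camera, target): "mask" (400x640 bool, what is visible of it) and "location" ([column, row] in pixels, amid what is visible of it).
- r.spot_point(camera, target): "location" ([column, row] in pixels: a listed point, or the origin of a listed thing).
The state is a dict: "t": time; "qpos": joint angles; "qd": joint speeds; "effort": joint torques, N m; "tool_pos": TCP position; "eef_rot": TCP orientation; "force": force on the tool from outside, world axes, zero at the start; "torque": the same for the moment, N m; "finger_gap": finger opening in mm.
Only numpy, scipy, OpenCV 4.12 (cv2) and the standard library are available. Lean on these libraries where they do the work, as an engineer would, in place of code of your own. Each camera call takes 0.05 s, during which the arm holds its last target.

## Task

The flange studs stand too far through their nuts for the short sockets, so take the deep (tallest) socket off the socket rack and fit it on the torque wrench that lies on the sloping rest: slide its square hole over the square drive and push it fully home, until the spring ball clicks into its dimple, then let go. Leave the other two sockets on their posts and do not disturb the other things on the bench.

Things in the scene. Friction and masses are not known exactly. Their poses are not given: they have to be found in the camera images.
- deep_socket_mid (a point): centre (45 mm up) of the deep socket, the tallest on the rack: black steel, round, 46 mm diameter, 90 mm long, about 0.7 kg, loose. z runs from its drive end (bottom) to its open hex end (top). It starts upright, drive end down, loosely over a rack post (1.5 mm play a side), so the flats of its square hole, which face along its x and y, lie along the rack's edges to within 3 degrees.
- deep_socket_mouth (a point): centre of the deep socket's lower end face, 45 mm below deep_socket_mid, same axes. Here opens its square hole, 20 mm wide, 30 mm deep, with a 3.5 mm 45-degree lead-in at the mouth. Each of its four flats has the same dimple 13 mm from the mouth, so any of the four quarter turns fits.
- rack: socket rack, fixed: grey steel strip 68 x 290 x 12 mm, long along y, origin at the centre of its underside. Three black square posts, 17 mm wide and 22 mm tall above the strip, stand at y = -90, 0 and +90 mm; the sockets stand on the strip over the posts, in any order. Lift a socket straight up by more than 22 mm to clear its post.
- wide_socket: short wide socket on the rack, 52 mm diameter, 57 mm tall; origin at the centre of its lower face. Leave it on its post.
- slim_socket: short slim socket on the rack, 41 mm diameter, 52 mm tall; origin at the centre of its lower face. Leave it on its post.
- drive_shoulder (a point): centre of the shoulder at the foot of the wrench's square drive (42 mm collar on a 64 mm round ratchet head), where the socket's end face comes to rest. z points out along the drive, up and to the robot, 35 degrees from vertical. The head is fixed; the drive turns about z in its ratchet with a slight drag (0.06 N m) and may start at up to 20 degrees either way.
- drive_tip (a point): centre of the free end of the bare steel square drive: 19 mm square, 24 mm out from drive_shoulder along z, its last 2.5 mm bevelled; its faces look along its x and y (same axes). The wrench lies across the sloping grey rest, fixed, its grip to the robot's left; nothing near the drive stands higher than its shoulder.
- ball (a joint): spring ball in the drive's +x face, 13 mm from the shoulder, 8 mm diameter, 3 mm proud. 0 = fully out, grows as it is pressed in (m), to 0.004. Spring: 13 N when out, 19 N when flush. The socket does not pass it by its own weight but stops on it 10 mm short of home: it takes some 10 to 20 N of push along the drive. With the socket home it springs out into a dimple.
- stud_a: stud bolt 20 x 130 mm with two 33 mm nuts, lying on the bench; leave it.
- stud_b: a second such stud bolt; leave it.
- extension: black extension bar, 34 mm thick ends, 203 mm long, lying on the bench in front of the rest; leave it.
- gasket: flat ring gasket, 132 mm diameter, 5 mm thick; leave it.
- label_roll: roll of paper labels standing on end, 80 mm diameter, 62 mm tall; leave it.
- scanner: black hand scanner about 230 mm long, 60 mm tall; leave it.
There are look-alikes about, which are no part of the job. What is shaped like the part that bears deep_socket_mid but yellow is not meant.

How it is judged:
By the outcome, as a careful person would: the job done as asked, in the order asked, and still so for the second after the job is handed in, with the robot touching nothing.
It also fails if it takes over 42 s, if anything falls off the work surface, if the arm or the gripper's body presses on something with over 40 N, if the wrist force passes 120 N, or if a joint passes its speed limit or range.

## Working session

There is one attempt and no reset: what is moved stays moved. The work goes in short steps, Python scripts to look and compute and a shell command to move; the robot and the scene stay as the last step left them, time stands still between calls to the robot, and variables do not carry over. Pictures are saved under pics/ and viewed, and the job is handed in when it is done.

```bash
mkdir -p pics; ls
python3 - <<'E'
from cell import r
import cv2,json
s=r.get_state();print({k:(s[k]) for k in s})
for c in ["scene","side","wrist"]:
    im=r.read_camera(c);cv2.imwrite(f"pics/{c}0.png",im)
    m=r.camera_model(c);print(c,m)
E
```

```text
pics
{'t': 0.0, 'qpos': array([68.26401525, 19.07020185, -3.7060479 , 83.70394353,  1.23794411,
       77.34401318, -5.07028935]), 'qd': array([-0.02279966,  0.06801818,  0.04950978,  0.00362568, -0.03604045,
       -0.06189324, -0.0043447 ]), 'effort': array([-7.41400399e-04, -6.25453949e+01,  4.84551047e-02, -3.91606092e+01,
        1.62131398e-02,  1.00142491e-02,  1.13292663e-05]), 'tool_pos': array([ 218.13485409, -585.3109161 ,  230.55239632]), 'eef_rot': array([-1.79921812e+02,  4.30718535e-03,  2.04417973e+01]), 'force': array([-0.95369144,  1.53742398, -0.16072256]), 'torque': array([-0.02244674,  0.00895767,  0.00593424]), 'finger_gap': 85.47758303525197}
scene {'fovy': 46.11335224215297, 'cx': 309.5322601137926, 'cy': 193.6302485809023, 'k1': -0.06930568652948634, 'extrinsics': array([[-8.54118542e-01,  2.63334065e-01, -4.48482648e-01,
         1.20642905e+03],
       [ 5.19865534e-01,  4.56961784e-01, -7.21751865e-01,
         8.54386657e+02],
       [ 1.48775786e-02, -8.49612322e-01, -5.27197837e-01,
         8.99822971e+02],
       [ 0.00000000e+00,  0.00000000e+00,  0.
[... 278 characters left out ...]
 4.29514447e-01, -5.88546867e-01,
         6.34801072e+02],
       [-3.61097649e-03, -8.09759673e-01, -5.86750571e-01,
         9.46018257e+02],
       [ 0.00000000e+00,  0.00000000e+00,  0.00000000e+00,
         1.00000000e+00]])}
wrist {'fovy': 71.72332728524276, 'cx': 318.5365756949448, 'cy': 200.36430119175296, 'k1': -0.03692831032747515, 'extrinsics': array([[ 3.49528092e-01, -8.89273753e-01, -2.94995431e-01,
         2.93150324e+02],
       [-9.36924957e-01, -3.32193789e-01, -1.08714819e-01,
        -5.57476572e+02],
       [-1.31841505e-03,  3.14387465e-01, -9.49293834e-01,
         3.73301332e+02],
       [ 0.00000000e+00,  0.00000000e+00,  0.00000000e+00,
         1.00000000e+00]])}
```

View pics/scene0.png

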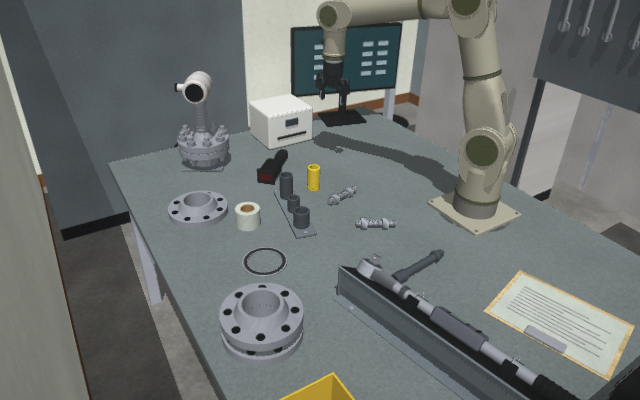

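View pics/side0.png

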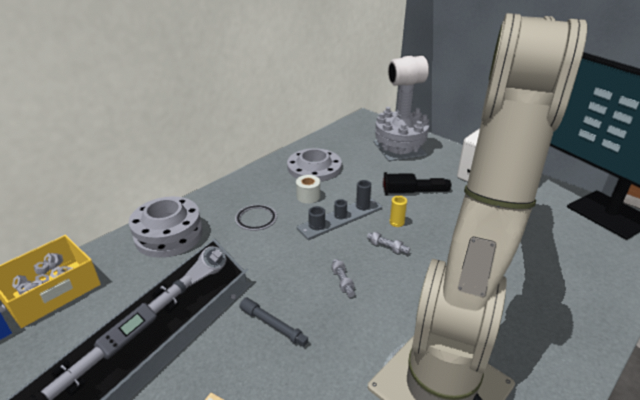

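View pics/wrist0.png

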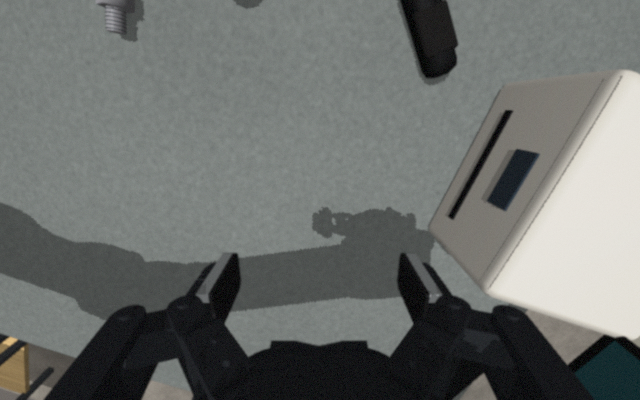

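```bash
cat > h.py <<'E'
import numpy as np,cv2
from cell import r
from scipy.spatial.transform import Rotation as R
from scipy.optimize import least_squares
def ray(m,uv):
    f=200/np.tan(np.radians(m['fovy']/2))
    d=np.array([(uv[0]-m['cx'])/f,(uv[1]-m['cy'])/f])
    u=d.copy()
    for _ in range(30): u=d/(1+m['k1']*(u@u))
    E=m['extrinsics'];v=E[:3,:3]@np.array([u[0],u[1],1.]);return E[:3,3],v/np.linalg.norm(v)
def proj(m,P):
    P=np.atleast_2d(P);E=m['extrinsics'];c=(P-E[:3,3])@E[:3,:3]
    u=c[:,:2]/c[:,2:];k=1+m['k1']*(u**2).sum(1,keepdims=True)
    f=200/np.tan(np.radians(m['fovy']/2));return f*u*k+[m['cx'],m['cy']]
def tri(obs):
    A=np.zeros((3,3));b=np.zeros(3);
    for m,uv in obs:
        o,d=ray(m,uv);M=np.eye(3)-np.outer(d,d);A+=M;b+=M@o
    P=np.linalg.solve(A,b)
    return P,[np.linalg.norm(proj(m,P)[0]-uv) for m,uv in obs]
def onz(m,uv,z):
    o,d=ray(m,uv);return o+d*(z-o[2])/d[2]
E
python3 - <<'E'
from h import *
np.set_printoptions(precision=1,suppress=True)
ms={c:r.camera_model(c) for c in("scene","side")}
for t in ["deep_socket_mid","deep_socket_mouth","rack","wide_socket","slim_socket","drive_shoulder","drive_tip","extension"]:
    o={c:r.spot_point(c,t) for c in ms}
    for c in o: print(t,c,[(np.array(x['location']),round(x['conf'],2)) for x in o[c]][:3])
    if all(o.values()): print("   ",*tri([(ms[c],np.array(o[c][0]['location'])) for c in ms]))
E
```

```text
deep_socket_mid scene [(array([310.5, 177.5]), 0.55), (array([286.3, 188.7]), 0.54)]
deep_socket_mid side [(array([397.3, 213.1]), 0.74), (array([363.6, 190.3]), 0.62)]
    [ 411.3 -417.    34.8] [np.float64(1.1695624418537491), np.float64(1.3736501089561346)]
deep_socket_mouth scene [(array([288.4, 196.6]), 0.79), (array([315.1, 187.7]), 0.58)]
deep_socket_mouth side [(array([395.3, 223.7]), 0.76), (array([362.5, 203. ]), 0.56), (array([274.8, 323.4]), 0.16)]
    [ 461.5 -494.1  -76.7] [np.float64(1.639766264674645), np.float64(1.857629329044205)]
rack scene [(array([291.9, 214.6]), 0.71)]
rack side [(array([342.7, 219.7]), 0.58)]
    [ 550.8 -315.5  -15.4] [np.float64(0.6503811762974896), np.float64(0.6930701739873089)]
wide_socket scene [(array([377.3, 225.4]), 0.66)]
wide_socket side [(array([318.5, 222.5]), 0.54)]
    [437.1 -44.4 127.8] [np.float64(19.232111712677234), np.float64(21.958863694039465)]
slim_socket scene [(array([294.2, 213.7]), 0.71), (array([274.3, 171. ]), 0.6)]
slim_socket side [(array([338. , 216.6]), 0.61)]
    [ 554.5 -294.9    4.3] [np.float64(1.3228467884837443), np.float64(1.4055170423061762)]
drive_shoulder scene [(array([374.2, 261. ]), 0.58)]
drive_shoulder side [(array([217.6, 256.2]), 0.51)]
    [570.7 149.4 122.2] [np.float64(0.9001285494323692), np.float64(0.9242942108337032)]
drive_tip scene [(array([373.7, 254.8]), 0.52), (array([372.6, 260.4]), 0.22)]
drive_tip side [(array([216.2, 255. ]), 0.66)]
    [569.2 149.2 134.8] [np.float64(1.6397416118028196), np.float64(1.6882859472436709)]
extension scene [(array([416.4, 270. ]), 0.85)]
extension side [(array([274.9, 323.2]), 0.81)]
    [388.2 131.7  -1.3] [np.float64(1.243339646352717), np.float64(1.4826393167074274)]
```

Run:
```python
from h import *
np.set_printoptions(precision=1,suppress=True)
a,b=r.camera_model("scene"),r.camera_model("side")
print(tri([(a,[286.3,188.7]),(b,[363.6,190.3])]))
print(tri([(a,[288.4,196.6]),(b,[362.5,203])]))
# enlarged views
s=cv2.imread('pics/scene0.png');cv2.imwrite('pics/sc_a.png',cv2.resize(s[140:290,230:450],None,fx=3.6,fy=3.6,interpolation=cv2.INTER_CUBIC))
s=cv2.imread('pics/side0.png');cv2.imwrite('pics/si_a.png',cv2.resize(s[165:315,185:405],None,fx=3.6,fy=3.6,interpolation=cv2.INTER_CUBIC))
```

```text
(array([ 534.9, -391.3,   56.6]), [np.float64(3.832568772144849), np.float64(4.16953240619242)])
(array([ 528.6, -383.9,   19.7]), [np.float64(2.186859575256491), np.float64(2.379754431262867)])
```

View pics/sc_a.png

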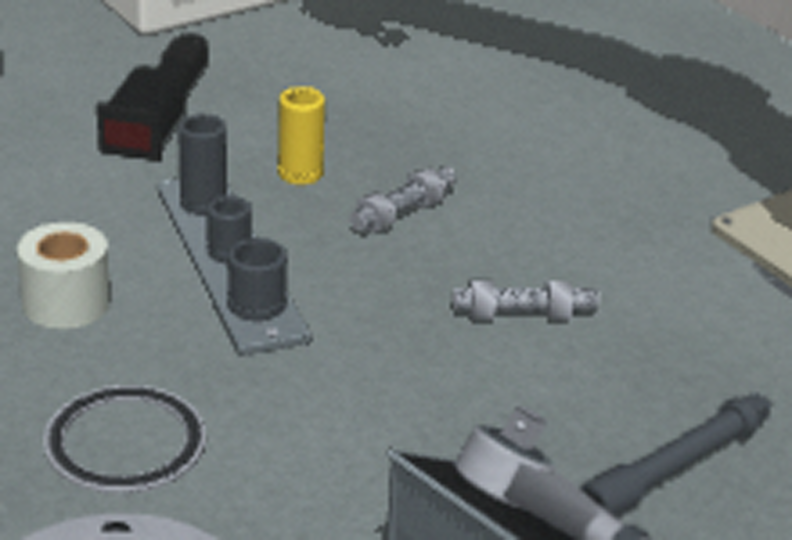

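View pics/si_a.png

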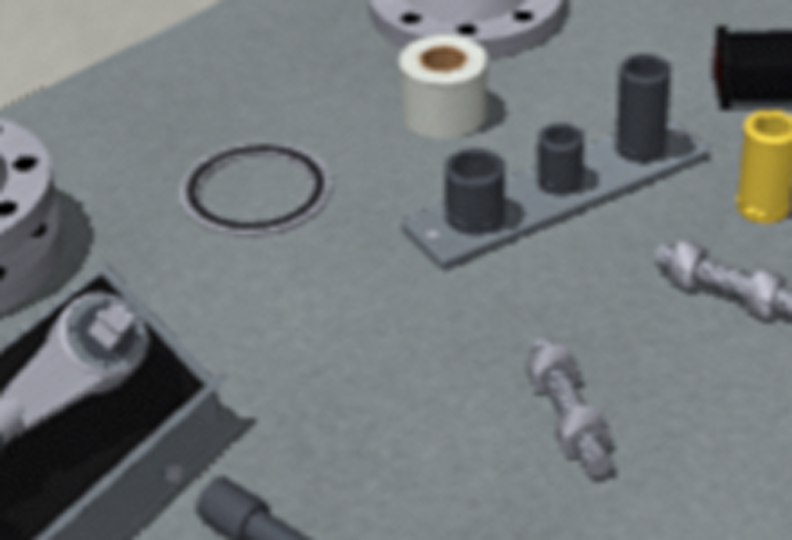

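```bash
python3 -m pendant '{"jaw":[1,1,1,1,1,1,1],"travel":[[0.05,-0.012,-0.005],[0.05,-0.013,-0.005],[0.05,-0.013,0],[0.05,-0.013,0],[0.05,-0.013,0],[0.04,-0.01,0],[0,0,0]],"roll":[0,0,0,0,0,0,0]}' 40
python3 - <<'E'
from h import *
np.set_printoptions(precision=2,suppress=True)
s=r.get_state();print(s['tool_pos'],s['eef_rot'],s['t'],s['qpos'])
im=r.read_camera("wrist");m=r.camera_model("wrist");cv2.imwrite('pics/w1.png',im)
np.save('m1.npy',m,allow_pickle=True)
for t in ["deep_socket_mid","deep_socket_mouth","rack","wide_socket","slim_socket"]:
    print(t,[(np.array(x['location']),round(x['conf'],2)) for x in r.spot_point("wrist",t)])
E
```

```text
t: 1.82
tool_pos: [471.1, -410.4, 241.4]
eef_rot: [180.0, -0.0, 20.3]
force: [-0.2, 0.2, 0.3]
finger_gap: 85.2
[ 471.1  -410.39  241.38] [179.96  -0.02  20.29] 1.825 [ 46.79  19.26 -12.78  82.45   4.27  78.72 -35.84]
deep_socket_mid [(array([297.1, 218.9]), 0.97), (array([319.5, 123. ]), 0.78)]
deep_socket_mouth [(array([320. , 121.2]), 0.8)]
rack [(array([261.7,  85.3]), 0.75)]
wide_socket [(array([193.5,  38. ]), 0.93)]
slim_socket [(array([257.8,  80.4]), 0.74)]
```

View pics/w1.png

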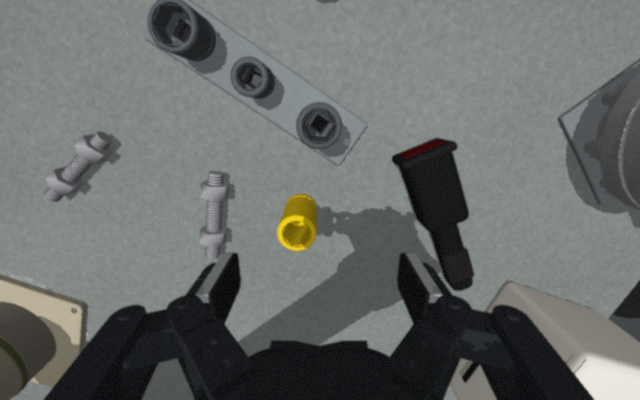

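Run:
```python
from h import *
im=cv2.imread('pics/w1.png');cv2.imwrite('pics/w1z.png',cv2.resize(im[0:180,140:380],None,fx=3.3,fy=3.3,interpolation=cv2.INTER_CUBIC))
```

```text
(no output)
```

View pics/w1z.png

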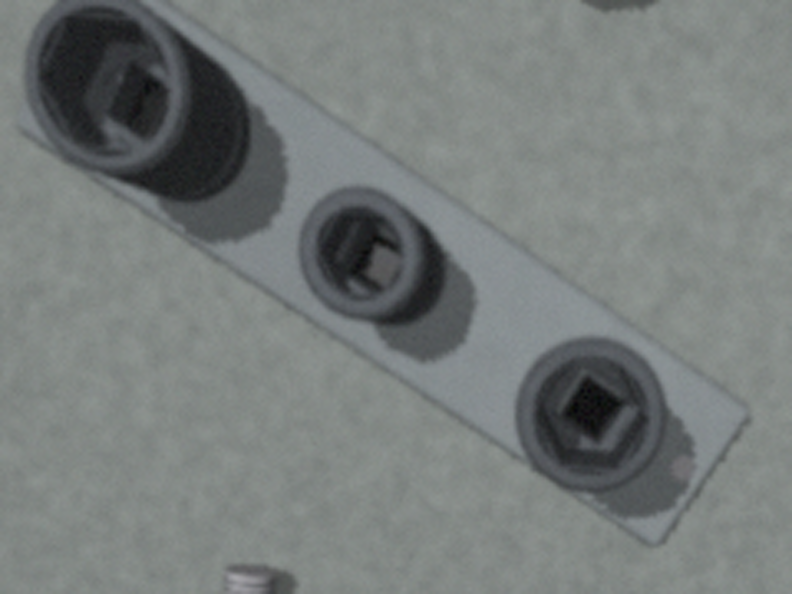

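Run:
```python
from h import *
np.set_printoptions(precision=1,suppress=True)
m=np.load('m1.npy',allow_pickle=True).item()
z=lambda u,v:[140+u/3.3,v/3.3]
print('socket',onz(m,z(591,413),102),'slim',onz(m,z(360,252),64),'wide',onz(m,z(108,84),69))
a,b,c,d=[onz(m,z(*p),12) for p in[(749,411),(655,545),(22,127),(170,5)]]
print(a,b,c,d,np.linalg.norm(a-b),[np.degrees(np.arctan2(*(p-q)[[1,0]])) for p,q in[(a,b),(b,c),(a,d)]])
print('end mid',(a+b)/2)
# yellow
print('yellow top',onz(m,[297,234],90))
mm=r.camera_model('scene')
print('proj', proj(mm,[onz(m,z(591,413),102)]))
```

```text
socket [ 530.3 -390.4  102. ] slim [ 550.4 -303.4   64. ] wide [ 570.8 -217.7   69. ]
[ 548.1 -450.6   12. ] [ 485.3 -435.3   12. ] [ 551.2 -159.9   12. ] [ 607.6 -203.3   12. ] 64.5885825393398 [np.float64(-13.713132363736555), np.float64(-103.46229479233736), np.float64(-103.53274280193469)]
end mid [ 516.7 -443.    12. ]
yellow top [ 405.4 -408.9   90. ]
proj [[285.9 173.6]]
```

```bash
python3 -m pendant '{"jaw":[1,1,1,1,1,1,1,1,1,1,1,1],"travel":[[0.02,-0.05,-0.01],[0.02,-0.05,-0.01],[0.02,-0.05,-0.01],[0.02,-0.05,-0.01],[0.02,-0.05,-0.01],[0.02,-0.05,-0.01],[0.02,-0.05,-0.005],[0.02,-0.05,0],[0.02,-0.05,0],[0.02,-0.05,0],[0.01,-0.04,0],[0,0,0]],"roll":[0,0,0,0,0,0,0,0,0,0,0,0]}' 40
python3 - <<'E'
from h import *
np.set_printoptions(precision=2,suppress=True)
s=r.get_state();print(s['tool_pos'],s['eef_rot'],s['t'],s['qpos'])
im=r.read_camera("wrist");m=r.camera_model("wrist");cv2.imwrite('pics/w2.png',im)
np.save('m2.npy',m,allow_pickle=True)
for t in ["drive_tip","drive_shoulder","ball"]:
    print(t,[(np.array(x['location']),round(x['conf'],2)) for x in r.spot_point("wrist",t)])
E
```

```text
t: 3.62
tool_pos: [483.6, 171.1, 307.8]
eef_rot: [179.6, -0.1, 18.5]
force: [-0.7, -0.8, -0.0]
finger_gap: 85.6
[483.64 171.09 307.76] [179.6   -0.12  18.5 ] 3.625 [ 13.47   5.89 -40.87  91.64   4.29  83.85 -99.21]
drive_tip [(array([354., 119.]), 0.67)]
drive_shoulder [(array([354.7, 106.5]), 0.85)]Traceback (most recent call last):
  File "<stdin>", line 7, in <module>
ValueError: it knows: deep_socket_mid, deep_socket_mouth, drive_shoulder, drive_tip, extension, gasket, label_roll, rack, scanner, slim_socket, stud, wide_socket
```

View pics/w2.png

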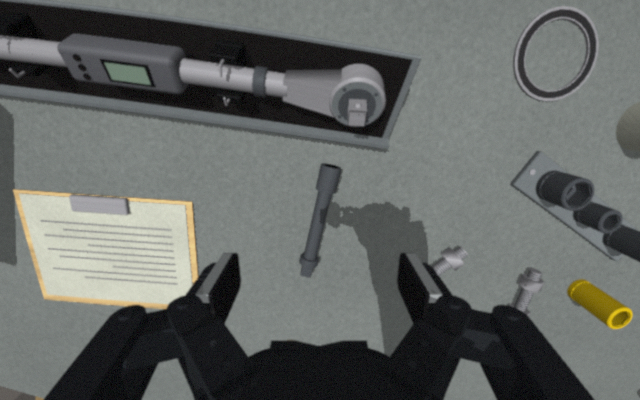

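Run:
```python
from h import *
np.set_printoptions(precision=1,suppress=True)
im=cv2.imread('pics/w2.png');cv2.imwrite('pics/w2z.png',cv2.resize(im[40:160,270:430],None,fx=5,fy=5,interpolation=cv2.INTER_CUBIC))
m=np.load('m2.npy',allow_pickle=True).item()
a,b,s=r.camera_model("scene"),r.camera_model("side"),m
print(tri([(a,[374.2,261]),(b,[217.6,256.2]),(s,[354.7,106.5])]))
print(tri([(a,[373.7,254.8]),(b,[216.2,255]),(s,[354,119])]))
```

```text
(array([573.2, 152. , 123.2]), [np.float64(0.6151677469721535), np.float64(2.017788344616956), np.float64(4.174520790110302)])
(array([566.6, 150.8, 135.6]), [np.float64(2.389315383359798), np.float64(1.2686818358835106), np.float64(3.724473710448882)])
```

View pics/w2z.png

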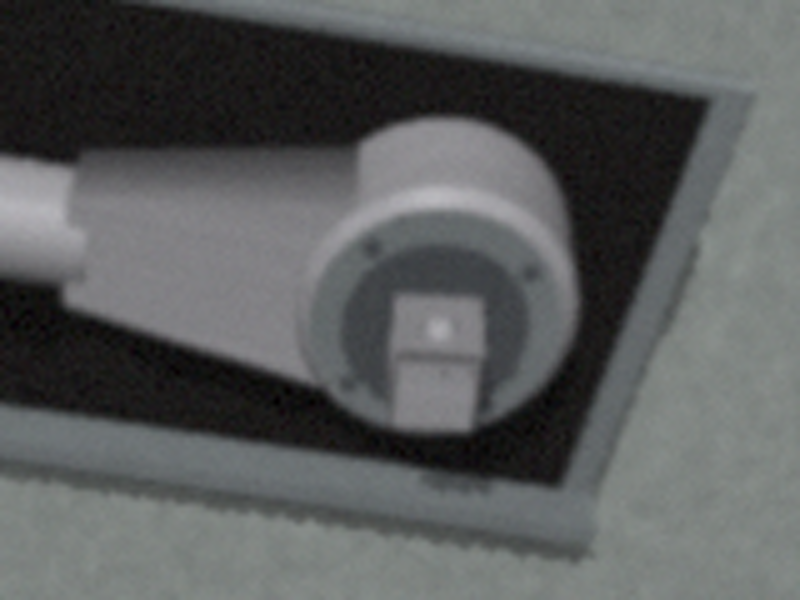

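```bash
python3 -m pendant '{"jaw":[1,1,1,1],"travel":[[0.02,-0.003,0.04],[0.02,-0.003,0.04],[0.015,0,0.03],[0,0,0]],"roll":[0,0,0,0]}' 40
python3 - <<'E'
from h import *
np.set_printoptions(precision=2,suppress=True)
s=r.get_state();print(s['tool_pos'],s['eef_rot'],s['t'],s['qpos'])
im=r.read_camera("wrist");m=r.camera_model("wrist");cv2.imwrite('pics/w3.png',im)
np.save('m3.npy',m,allow_pickle=True)
for t in ["drive_tip","drive_shoulder"]:
    print(t,[(np.array(x['location']),round(x['conf'],2)) for x in r.spot_point("wrist",t)])
cv2.imwrite('pics/w3z.png',cv2.resize(im[40:190,260:460],None,fx=4,fy=4,interpolation=cv2.INTER_CUBIC))
E
```

```text
t: 4.28
tool_pos: [540.3, 179.9, 195.6]
eef_rot: [179.3, -0.2, 17.4]
force: [-0.0, -0.6, 1.1]
finger_gap: 85.5
[540.31 179.93 195.56] [179.26  -0.2   17.37] 4.275 [   9.8    17.52  -39.77   93.64   12.42   73.05 -104.93]
drive_tip [(array([361.6, 198.7]), 0.62)]
drive_shoulder [(array([359.8, 179.1]), 0.68)]
```

View pics/w3z.png

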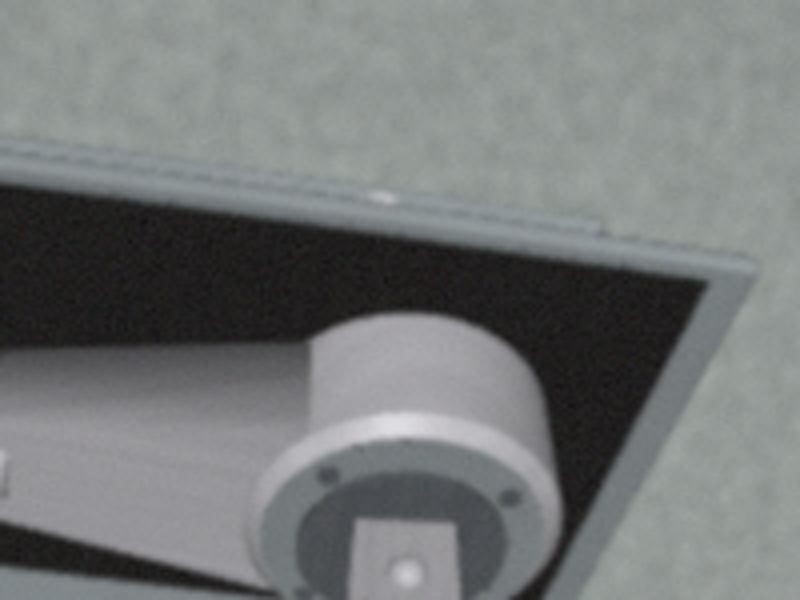

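Run:
```python
from h import *
im=cv2.imread('pics/w3.png')
cv2.imwrite('pics/w3y.png',cv2.resize(im[130:250,290:440],None,fx=5,fy=5,interpolation=cv2.INTER_CUBIC))
```

```text
(no output)
```

View pics/w3y.png

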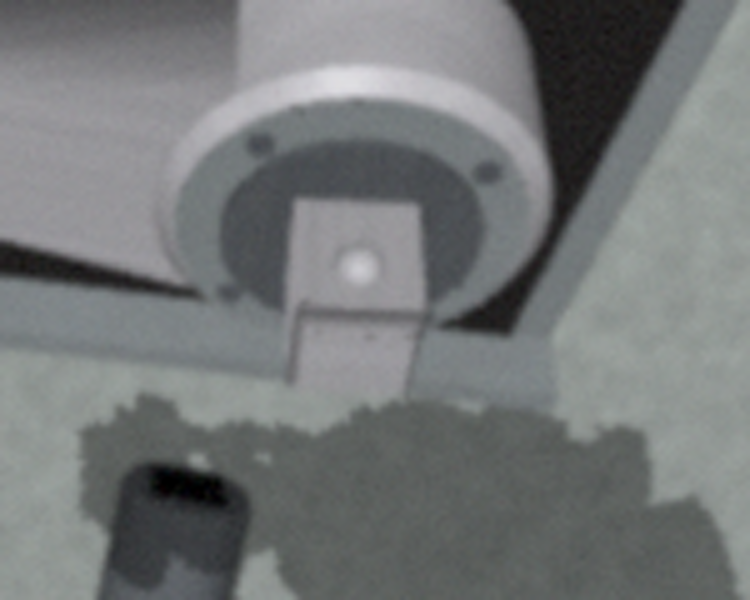

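```bash
cat > fit.py <<'E'
from h import *
np.set_printoptions(precision=2,suppress=True)
m2=np.load('m2.npy',allow_pickle=True).item();m3=np.load('m3.npy',allow_pickle=True).item()
a,b=r.camera_model("scene"),r.camera_model("side")
h=9.5;t=7.0
L=np.array([[h,-h,0],[h,h,0],[h,-h,21.5],[h,h,21.5],[t,-t,24],[t,t,24],[-t,-t,24],[-t,t,24],[h+1.5,0,13]])
def frame(p):
    az,th=np.radians(p[3:5]);R0=R.from_euler('ZY',[az,np.radians(35)])  # z tilted toward az
    return R0*R.from_euler('z',th)
# x axis of R0 points: cos35*az dir - sin35 z -> downhill toward robot; drive +x faces away => th~180
o2=np.array([[393,295],[483,295],[391,355],[486,357],[398,361],[480,363],[395,428],[470,430],[440,328]])/5+[270,40]
o3=np.array([[294,199],[420,204],[286,307],[430,313],[303,318],[418,325],[291,385],[405,392],[358,265]])/5+[290,130]
col=21*np.array([[np.cos(x),np.sin(x),0] for x in np.linspace(0,2*np.pi,73)])
def res(p,full=False):
    F=frame(p);P=F.apply(L)+p[:3];C=F.apply(col)+p[:3]
    sg=p[5:7]
    e=[]
    u2=proj(m2,P);u3=proj(m3,P)
    # order: +y side may be left or right
    e+=list((u2-o2).ravel());e+=list((u3-o3).ravel())
    c=proj(m3,C);e+=[c[:,0].min()-(290+220/5),c[:,0].max()-(290+486/5),c[:,1].min()-(130+139/5)]
    e+=list((proj(a,p[:3])[0]-[374.2,261])/4)+list((proj(b,p[:3])[0]-[217.6,256.2])/4)
    return np.array(e)
for th in(180,):
  for fl in(1,-1):
    L2=L.copy();L[:,1]*=fl
    s=least_squares(res,[570,150,122,190,th],loss='soft_l1')
    print(fl,s.x,s.cost);e=res(s.x);print(e[:18].reshape(-1,2).T);print(e[18:36].reshape(-1,2).T,e[36:]);
    F=frame(s.x);print('tip',s.x[:3]+24*F.as_matrix()[:,2],'z',F.as_matrix()[:,2])
    J=s.jac;print('sd',np.sqrt(np.diag(np.linalg.inv(J.T@J))))
    L[:]=L2
# rest edges
for m,pts,o,f in[(m2,[(0,410),(560,487),(745,92)],(270,40),5)]:
    q=[onz(m,np.array(p)/f+o,95) for p in pts]
    print('front edge az',np.degrees(np.arctan2(*(q[0]-q[1])[[1,0]])))
E
python3 fit.py
```

```text
1 [573.39 156.62 120.6  235.5  127.96] 302.3489624451089
[[ 13.92 -17.88  23.33  -9.83  20.2   -6.63  15.31  -9.97   3.55]
 [  3.41   0.56   0.58  -2.53   2.26  -0.06   0.29  -1.71  -0.39]]
[[ 22.18 -22.08  37.39 -11.12  31.69  -5.83  26.09 -10.91   8.73]
 [  2.42   0.72  -1.86  -3.02   0.58  -0.63   0.37  -0.42  -2.21]] [-0.61 -7.49  2.25  0.09  0.41 -0.84  0.56]
tip [565.59 145.28 140.26] z [-0.32 -0.47  0.82]
sd [1.07 1.01 2.08 6.72 8.75]
-1 [576.69 154.6  121.78 191.49 186.72] 27.42331550215694
[[-1.3  -2.04 -0.86 -1.81 -0.05 -3.17 -0.38 -2.58 -1.7 ]
 [-0.18  0.28 -0.59 -0.49  1.7   1.68 -0.9  -0.92 -0.87]]
[[ 1.07  0.2   3.27  0.35  3.11 -0.86  4.15 -0.61  1.43]
 [ 0.27 -0.27 -0.1  -0.74  2.53  1.55  0.2  -0.77 -1.46]] [ 0.97  0.09  1.93 -0.27  0.32 -0.89  0.22]
tip [563.2  151.86 141.44] z [-0.56 -0.11  0.82]
sd [0.35 0.68 1.82 2.6  3.65]
front edge az 100.72254561298148
```

```bash
python3 - <<'E'
from h import *
np.set_printoptions(precision=3,suppress=True)
m3=np.load('m3.npy',allow_pickle=True).item()
print(r.get_state()['tool_pos'])
m=r.camera_model("wrist");im=r.read_camera("wrist");cv2.imwrite('pics/w4.png',im);np.save('m4.npy',m,allow_pickle=True)
print(m['extrinsics']-m3['extrinsics'],r.get_state()['tool_pos'])
cv2.imwrite('pics/w4y.png',cv2.resize(im[130:250,290:440],None,fx=5,fy=5,interpolation=cv2.INTER_CUBIC))
E
python3 -m pendant '{"jaw":[1,1,1],"travel":[[-0.03,-0.03,0],[-0.03,-0.03,0],[0,0,0]],"roll":[0,0,0]}' 40
python3 -m pendant '{"jaw":[1],"travel":[[0,0,0]],"roll":[0]}' 40
python3 - <<'E'
from h import *
np.set_printoptions(precision=3,suppress=True)
print(r.get_state()['tool_pos'])
m=r.camera_model("wrist");im=r.read_camera("wrist");cv2.imwrite('pics/w5.png',im);np.save('m5.npy',m,allow_pickle=True)
print(r.camera_model("wrist")['extrinsics']-m['extrinsics'])
c=proj(m,[563,152,141])[0].astype(int);print(c)
x0=max(c[0]-75,0);y0=max(c[1]-60,0);print(x0,y0)
cv2.imwrite('pics/w5y.png',cv2.resize(im[y0:y0+120,x0:x0+150],None,fx=5,fy=5,interpolation=cv2.INTER_CUBIC))
E
```

```text
[540.863 181.548 199.207]
[[ 0.001 -0.001  0.003 -0.229]
 [ 0.    -0.001  0.     1.283]
 [ 0.    -0.003 -0.001  2.334]
 [ 0.     0.     0.     0.   ]] [540.896 181.908 199.511]
t: 4.85
tool_pos: [464.8, 222.2, 202.5]
eef_rot: [179.2, -1.0, 17.4]
force: [0.3, -0.1, 0.1]
finger_gap: 85.4
t: 4.97
tool_pos: [465.6, 221.7, 203.7]
eef_rot: [179.1, -1.1, 17.4]
force: [-0.3, -0.6, -0.6]
finger_gap: 85.4
[465.557 221.686 203.684]
[[ 0.     0.    -0.    -0.049]
 [ 0.    -0.     0.     0.285]
 [-0.     0.     0.    -0.044]
 [ 0.     0.     0.     0.   ]]
[447 122]
372 62
```

View pics/w4y.png

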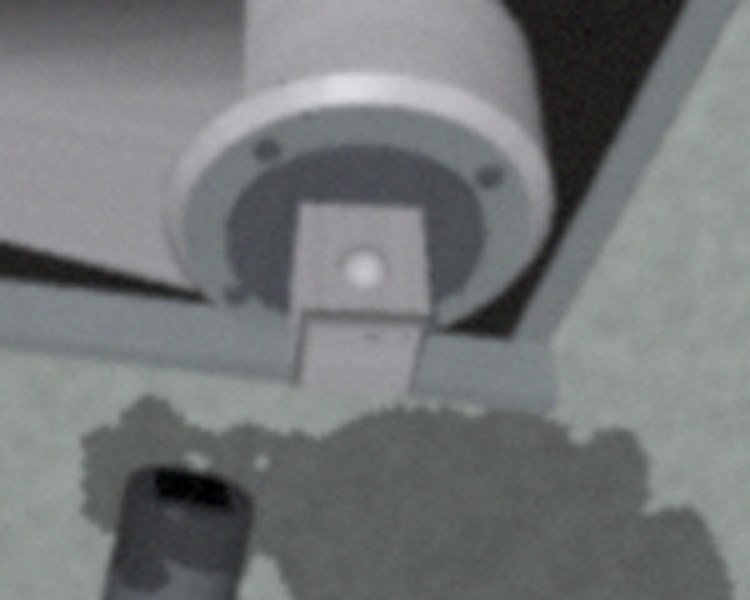

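View pics/w5y.png

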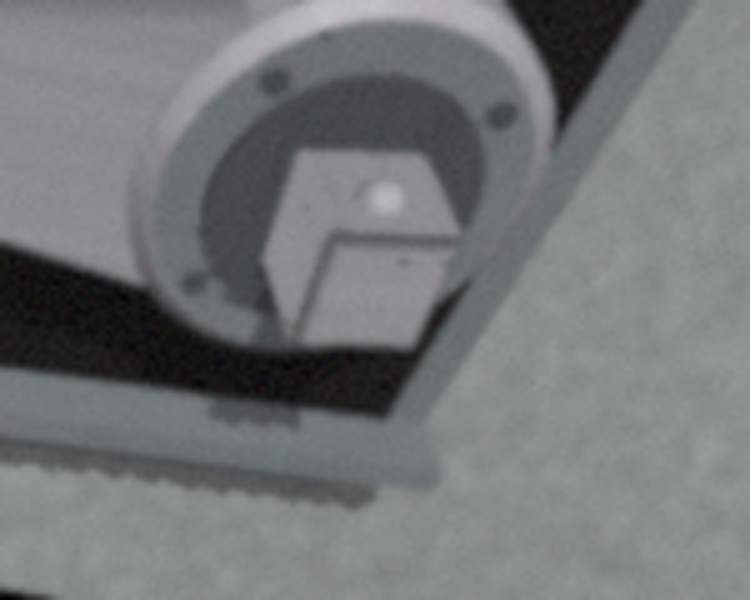

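```bash
cat > fit2.py <<'E'
from h import *
np.set_printoptions(precision=2,suppress=True)
m4=np.load('m4.npy',allow_pickle=True).item();m5=np.load('m5.npy',allow_pickle=True).item()
h=9.5;t=7.0
# left in image is +y here (flip -1 solution)
L=np.array([[h,h,0],[h,-h,0],[h,h,21.5],[h,-h,21.5],[t,t,24],[t,-t,24],[-t,t,24],[-t,-t,24],[h+1.5,0,13]])
L5=np.vstack([L,[-h,h,0]])
def frame(p):
    az,th=np.radians(p[3:5]);return R.from_euler('ZY',[az,np.radians(35)])*R.from_euler('z',th)
o4=np.array([[301,204],[424,206],[291,312],[433,317],[305,322],[420,325],[296,387],[410,392],[364,268]])/5+[290,130]
o5=np.array([[296,149],[425,152],[330,234],[462,239],[336,246],[453,247],[302,341],[415,347],[384,197],[262,255]])/5+[372,62]
col=21*np.array([[np.cos(x),np.sin(x),0] for x in np.linspace(0,2*np.pi,361)])
def res(p):
    F=frame(p);C=F.apply(col)+p[:3]
    e=list((proj(m4,F.apply(L)+p[:3]+np.r_[p[5:7],0])-o4).ravel())+list((proj(m5,F.apply(L5)+p[:3]-np.r_[p[5:7],0])-o5).ravel())
    c=proj(m4,C+np.r_[p[5:7],0]);e+=[c[:,0].min()-(290+226/5),c[:,0].max()-(290+486/5),c[:,1].min()-(130+145/5)]
    c=proj(m5,C-np.r_[p[5:7],0]);e+=[c[:,0].min()-(372+201/5),c[:,0].max()-(372+486/5),c[:,1].min()-(62+73/5)]
    e+=list(np.array(p[5:7])/1.0)
    return np.array(e)
s=least_squares(res,[573,152,122,190,185,0,0],loss='soft_l1')
e=res(s.x);print(s.x,s.cost);print(e[:18].reshape(-1,2).T);print(e[18:38].reshape(-1,2).T,e[38:])
F=frame(s.x);print('tip',s.x[:3]+24*F.as_matrix()[:,2],'z',F.as_matrix()[:,2]);print('sd',np.sqrt(np.diag(np.linalg.inv(s.jac.T@s.jac))))
a,b=r.camera_model("scene"),r.camera_model("side");T=s.x[:3]+24*F.as_matrix()[:,2]
print(proj(a,[s.x[:3],T]),proj(b,[s.x[:3],T]))
q=[onz(m5,np.array(p)/5+[372,62],95) for p in[(0,440),(370,485),(0,367),(385,412)]]
print('edge az',[np.degrees(np.arctan2(*(x-y)[[1,0]])) for x,y in[(q[0],q[1]),(q[2],q[3])]])
E
python3 fit2.py
```

```text
[576.75 156.76 126.58 188.95 188.74   0.65  -0.33] 21.22328638054479
[[-0.33 -0.3   1.53 -0.63  1.92 -1.79  2.35 -2.17 -0.04]
 [-0.65 -0.1  -0.92 -0.8   2.04  2.28  0.33  0.17 -1.69]]
[[ 0.09  0.14 -0.93  0.34  1.13 -1.92  1.95 -1.37  0.05  0.04]
 [-0.19 -0.   -0.58 -0.67  2.34  2.82 -0.28 -0.82 -1.49  0.52]] [-0.42  0.57  0.84 -0.26  0.65  0.6   0.65 -0.33]
tip [563.16 154.62 146.23] z [-0.57 -0.09  0.82]
sd [0.23 0.81 2.32 1.99 2.31 0.48 0.29]
[[373.78 261.3 ]
 [378.18 253.09]] [[213.09 256.06]
 [216.11 252.24]]
edge az [np.float64(100.70657766516543), np.float64(101.17449756476638)]
```

```bash
sed -i 's/^def res(p):/def res(p):\n    for A in (L,L5): A[4:8,:2]=np.sign(A[4:8,:2])*p[7]/; s/e+=list(np.array(p\[5:7\])\/1.0)/e+=list(np.array(p[5:7])\/1.0)+[(p[3]-190.8)\/.7]/; s/185,0,0\]/185,0,0,8]/' fit2.py; python3 fit2.py
```

```text
[576.8  155.76 122.78 190.56 187.28  -0.04   0.01   8.46] 8.93020218287446
[[-0.36 -0.78  1.96 -0.72  0.51  0.49  0.73 -0.51 -0.04]
 [-0.46 -0.16 -1.04 -1.22  0.5   0.65  0.88  0.63 -1.79]]
[[ 0.14 -0.37 -0.51  0.12  0.08  0.85 -0.18 -0.11  0.02  0.12]
 [-0.1  -0.09 -0.71 -1.01  0.27  0.7   0.71  0.11 -1.58  0.23]] [-0.24 -0.19  1.14  0.08 -0.15  0.89 -0.04  0.01 -0.35]
tip [563.26 153.24 142.44] z [-0.56 -0.11  0.82]
sd [0.22 0.8  2.28 0.68 1.27 0.45 0.27 0.26]
[[373.39 262.23]
 [377.67 253.97]] [[213.6  256.98]
 [216.73 253.09]]
edge az [np.float64(100.70657766516543), np.float64(101.17449756476638)]
```

```bash
python3 -m pendant '{"jaw":[1,1,1,1,1,1,1,1,1,1,1,1],"travel":[[-0.01,0.05,0],[-0.01,0.05,0],[-0.01,0.05,0],[-0.01,0.05,0],[-0.01,0.05,0],[-0.01,0.05,0],[-0.01,0.05,0],[-0.01,0.05,0],[-0.01,0.05,0],[-0.01,0.05,0],[-0.01,0.05,0],[0,0,0]],"roll":[0,0,0,0,0,0,0,0,0,0,0,0]}' 40
cat > go.py <<'E'
import sys
from h import *
np.set_printoptions(precision=2,suppress=True)
# usage: go.py x y z yaw  -> remaining tool-frame travel (m) & roll, in current tool axes
s=r.get_state();Rm=R.from_euler('xyz',s['eef_rot'],degrees=True)
print('t',s['t'],'pos',s['tool_pos'],'rot',s['eef_rot'],'q',s['qpos'],'F',s['force'],'gap',round(s['finger_gap'],1))
if len(sys.argv)>1:
    x,y,z,yaw=map(float,sys.argv[1:5]);d=np.array([x,y,z])-s['tool_pos']
    print('travel mm now-axes',Rm.inv().apply(d),'roll',-((yaw-s['eef_rot'][2]+180)%360-180))
    print('travel mm after roll',R.from_euler('xyz',[180,0,yaw],degrees=True).inv().apply(d))
E
python3 go.py 530.3 -390.4 160 -20.8
```

```text
t: 6.52
tool_pos: [526.5, -365.7, 212.0]
eef_rot: [179.0, -1.3, 16.7]
force: [-0.1, 0.3, 0.7]
finger_gap: 85.6
t 6.525 pos [ 526.52 -365.67  211.98] rot [178.98  -1.34  16.66] q [ 44.09  21.4  -17.24  83.55   6.22  74.34 -46.88] F [-0.12  0.35  0.73] gap 85.6
travel mm now-axes [-4.69 23.84 52.31] roll 37.46001467247186
travel mm after roll [12.31 21.78 51.98]
```

```bash
python3 -m pendant '{"jaw":[1,1,1,1,1],"travel":[[0,0.01,0],[0,0.01,0.01],[0.003,0.004,0.01],[0.003,0,0.01],[0,0,0]],"roll":[10,10,10,8,0]}' 40
python3 go.py 530.3 -390.4 53 -20.8
python3 - <<'E'
from h import *
m=r.camera_model("wrist");im=r.read_camera("wrist");cv2.imwrite('pics/w6.png',im);np.save('m6.npy',m,allow_pickle=True)
E
```

```text
t: 7.15
tool_pos: [537.0, -393.4, 181.3]
eef_rot: [-179.9, -1.6, -22.6]
force: [-0.6, 0.1, -0.1]
finger_gap: 85.4
t 7.15 pos [ 536.97 -393.37  181.25] rot [-179.93   -1.65  -22.63] q [ 40.29  24.96 -10.57  81.92   4.35  71.91 -83.18] F [-0.63  0.07 -0.11] gap 85.4
travel mm now-axes [-10.98  -0.01 127.99] roll -1.8325399869186185
travel mm after roll [ -7.29  -0.41 128.25]
```

View pics/w6.png

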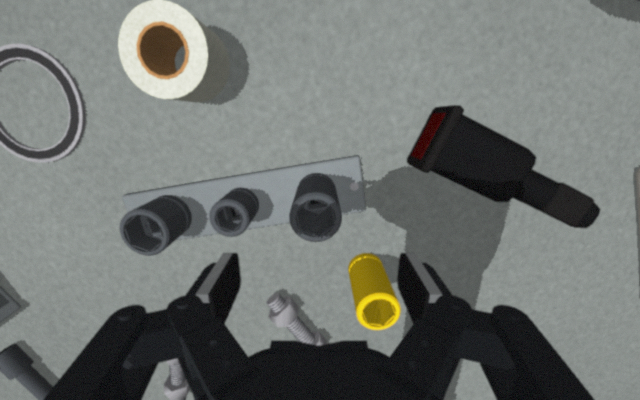

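Run:
```python
from h import *
np.set_printoptions(precision=2,suppress=True)
m=np.load('m6.npy',allow_pickle=True).item();im=cv2.imread('pics/w6.png')
x0,y0=260,150
z=cv2.resize(im[y0:y0+110,x0:x0+140],None,fx=5,fy=5,interpolation=cv2.INTER_CUBIC)
for c,(X,Y) in {(0,0,255):(530.3,-390.4)}.items():
    for zz,rr in((102,23),(12,23)):
        p=proj(m,[[X+rr*np.cos(a),Y+rr*np.sin(a),zz] for a in np.linspace(0,6.28,60)])
        cv2.polylines(z,[((p-[x0,y0])*5).astype(np.int32)],True,c,1)
cv2.imwrite('pics/w6z.png',z)
```

```text
(no output)
```

View pics/w6z.png

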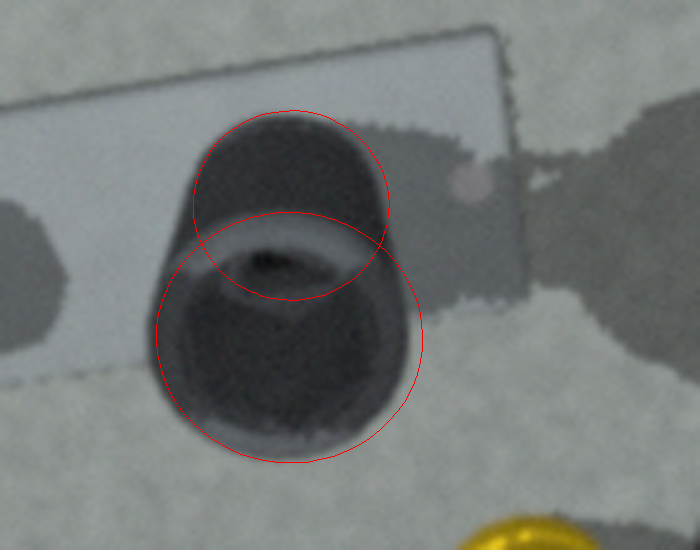

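```bash
python3 -m pendant '{"jaw":[0.9,0.9,0.9],"travel":[[-0.009,-0.001,0.02],[-0.002,0,0.02],[0,0,0]],"roll":[-1.8,0,0]}' 40
python3 go.py 530 -389.5 53 -20.8
```

```text
t: 7.58
tool_pos: [528.9, -389.3, 143.2]
eef_rot: [179.9, -1.9, -20.1]
force: [-0.5, 0.2, 0.0]
finger_gap: 77.1
t 7.575 pos [ 528.93 -389.29  143.23] rot [179.95  -1.87 -20.08] q [ 40.92  25.36 -11.06  86.11   4.79  67.16 -80.9 ] F [-0.52  0.16  0.04] gap 77.1
travel mm now-axes [-1.87 -0.26 90.22] roll 0.7153343284915081
travel mm after roll [ 1.08 -0.18 90.23]
```

```bash
python3 -m pendant '{"jaw":[0.9,0.9,0.9,0.9],"travel":[[-0.001,0,0.028],[0,0,0.028],[0,0,0.028],[0,0,0.003]],"roll":[0.5,0,0,0]}' 40
python3 go.py 530 -389.5 53 -20.8
python3 - <<'E'
from h import *
im=r.read_camera("wrist");cv2.imwrite('pics/w7.png',im)
E
```

```text
t: 8.07
tool_pos: [533.9, -392.3, 61.0]
eef_rot: [179.8, -2.3, -20.2]
force: [0.2, 0.5, 0.5]
finger_gap: 76.8
t 8.075 pos [ 533.93 -392.28   61.03] rot [179.84  -2.35 -20.18] q [ 40.61  30.22 -10.7   89.65   5.95  58.36 -81.76] F [0.23 0.49 0.53] gap 76.8
travel mm now-axes [-4.97 -1.28  7.83] roll 0.6238193881621612
travel mm after roll [-4.66 -1.2   8.03]
```

View pics/w7.png

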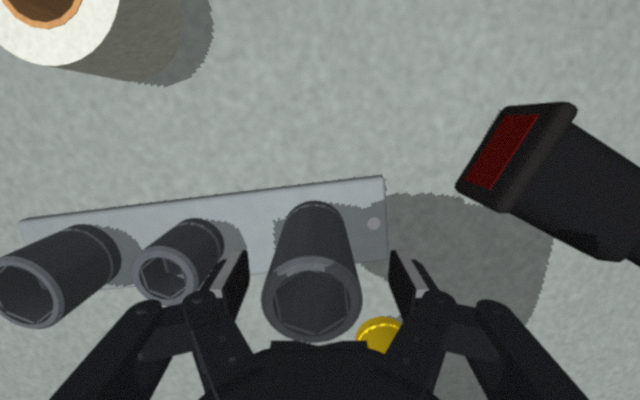

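```bash
python3 -m pendant '{"jaw":[0.9,0.9],"travel":[[-0.005,-0.0015,0.008],[0,0,0]],"roll":[0.5,0]}' 40
python3 -m pendant '{"jaw":[0.3,0.3,0.3,0.3,0.3,0.3],"travel":[[0,0,0],[0,0,0],[0,0,0],[0,0,0],[0,0,0],[0,0,0]],"roll":[0,0,0,0,0,0]}' 40
python3 go.py 530 -389.5 53 -20.8
```

```text
t: 8.38
tool_pos: [531.8, -390.4, 56.5]
eef_rot: [179.8, -2.7, -20.7]
force: [-0.1, 1.2, -0.2]
finger_gap: 76.9
t: 9.12
tool_pos: [532.7, -390.3, 58.3]
eef_rot: [179.8, -2.8, -20.6]
force: [-0.1, 0.6, 0.1]
finger_gap: 46.2
t 9.125 pos [ 532.68 -390.29   58.26] rot [179.78  -2.77 -20.63] q [ 40.56  29.87 -10.67  90.57   5.93  57.35 -82.31] F [-0.14  0.55  0.09] gap 46.2
travel mm now-axes [-3.04  0.19  5.12] roll 0.16963036373394402
travel mm after roll [-2.78  0.21  5.26]
```

```bash
python3 -m pendant '{"jaw":[0.3,0.3],"travel":[[0.001,0,-0.018],[0,0,0]],"roll":[0,0]}' 40
python3 go.py 532.7 -390.3 78.3 -20.6
```

```text
t: 9.38
tool_pos: [532.1, -390.0, 76.3]
eef_rot: [179.8, -2.7, -20.6]
force: [-0.3, 0.3, -5.8]
finger_gap: 46.4
t 9.375 pos [ 532.1  -390.03   76.32] rot [179.8   -2.66 -20.64] q [ 40.64  28.75 -10.77  89.83   5.66  59.3  -82.13] F [-0.32  0.32 -5.82] gap 46.4
travel mm now-axes [ 0.75  0.05 -1.95] roll -0.03936495140314378
travel mm after roll [ 0.66  0.04 -1.98]
```

```bash
python3 -m pendant '{"jaw":[0.3,0.3,0.3],"travel":[[-0.003,0,-0.002],[-0.007,0,0.002],[0,0,0]],"roll":[0,0,0]}' 30
python3 go.py
```

```text
t: 9.75
tool_pos: [522.1, -386.1, 75.7]
eef_rot: [179.8, -2.7, -20.6]
force: [0.5, 0.1, -4.7]
finger_gap: 46.1
t 9.75 pos [ 522.11 -386.09   75.74] rot [179.81  -2.68 -20.64] q [ 41.04  27.63 -10.87  91.59   5.5   58.65 -81.89] F [ 0.47  0.07 -4.68] gap 46.1
```

Run:
```python
from h import *
for c in("wrist","side"):
    im=r.read_camera(c);cv2.imwrite(f'pics/{c}8.png',im)
    if c=="side": cv2.imwrite('pics/side8z.png',cv2.resize(im[130:250,290:450],None,fx=5,fy=5,interpolation=cv2.INTER_CUBIC))
```

```text
(no output)
```

View pics/side8z.png

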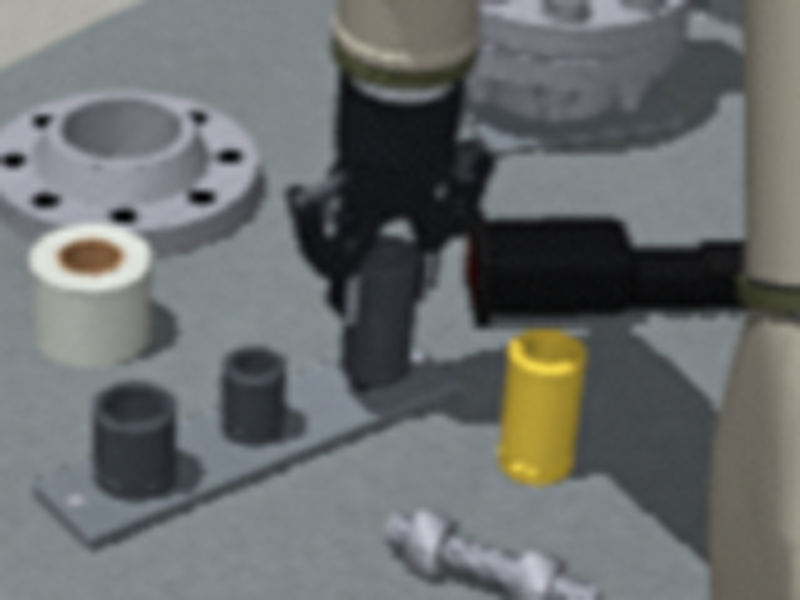

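View pics/wrist8.png

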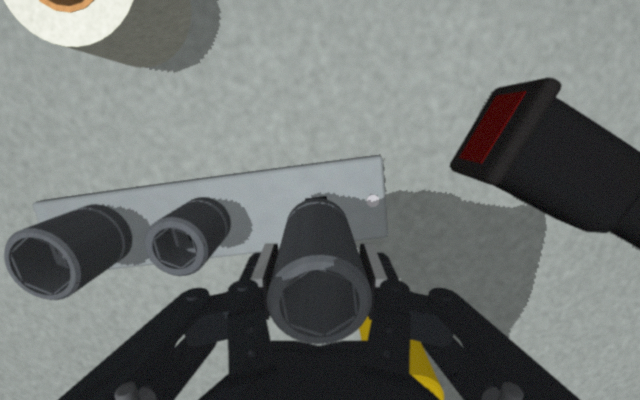

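```bash
python3 -m pendant '{"jaw":[0.3,0.3,0.3],"travel":[[-0.006,0,0.0022],[-0.006,0,0.0026],[0,0,0]],"roll":[0,0,0]}' 30
python3 go.py
```

```text
t: 10.22
tool_pos: [514.9, -382.3, 73.3]
eef_rot: [179.8, -3.2, -20.6]
force: [1.5, -0.3, -4.1]
finger_gap: 46.5
t 10.225 pos [ 514.92 -382.31   73.29] rot [179.8   -3.19 -20.55] q [ 41.42  26.58 -11.02  93.49   5.34  57.28 -81.65] F [ 1.51 -0.3  -4.13] gap 46.5
```

```bash
python3 -m pendant '{"jaw":[0.3,0.3,0.3,0.3],"travel":[[-0.006,0,0.003],[-0.006,0,0.0035],[-0.004,0,0.003],[0,0,0]],"roll":[0,0,0,0]}' 30
python3 go.py
```

```text
t: 10.72
tool_pos: [502.3, -377.1, 66.2]
eef_rot: [179.8, -3.6, -20.5]
force: [2.2, -0.1, -1.5]
finger_gap: 46.1
t 10.725 pos [ 502.27 -377.07   66.19] rot [179.77  -3.55 -20.5 ] q [ 41.97  25.37 -11.15  96.25   5.19  55.37 -81.31] F [ 2.25 -0.06 -1.52] gap 46.1
```

Run:
```python
from h import *
for c in("wrist","side"):
    im=r.read_camera(c);cv2.imwrite(f'pics/{c}9.png',im)
    if c=="side": cv2.imwrite('pics/side9z.png',cv2.resize(im[150:230,310:420],None,fx=7,fy=7,interpolation=cv2.INTER_CUBIC))
```

```text
(no output)
```

View pics/side9z.png

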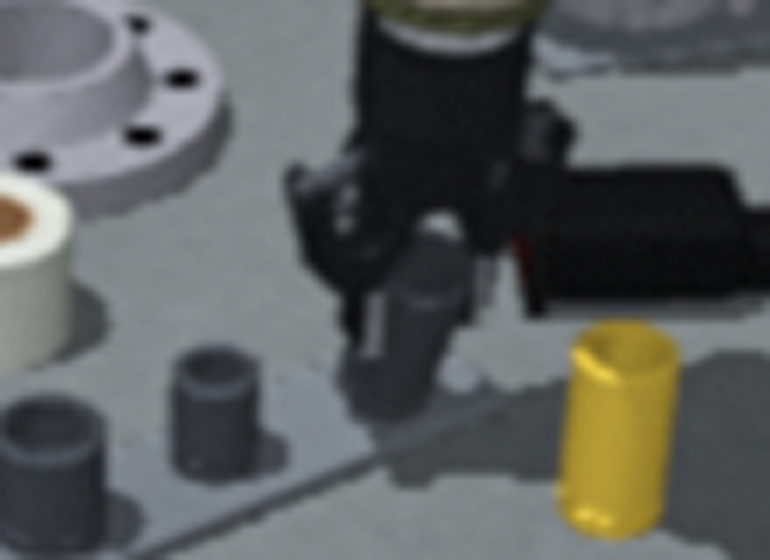

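View pics/wrist9.png

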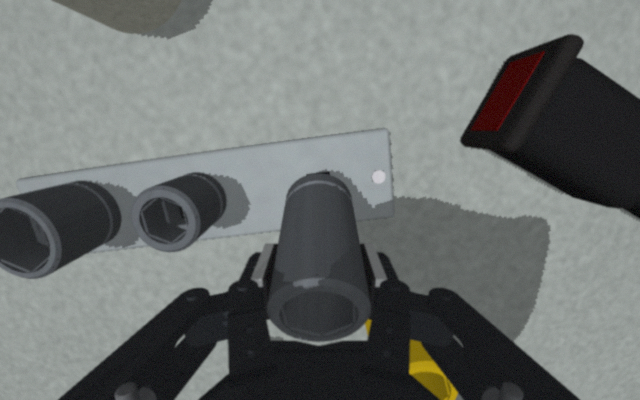

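```bash
python3 -m pendant '{"jaw":[0.3,0.3,0.3],"travel":[[-0.003,0,0.003],[-0.003,0,0.0035],[0,0,0]],"roll":[0,0,0]}' 30
python3 go.py
python3 - <<'E'
from h import *
m=r.camera_model("wrist");im=r.read_camera("wrist");cv2.imwrite('pics/wrist10.png',im);np.save('m10.npy',m,allow_pickle=True)
cv2.imwrite('pics/wrist10z.png',cv2.resize(im[140:360,220:420],None,fx=3,fy=3,interpolation=cv2.INTER_CUBIC)[:600])
E
```

```text
t: 11.2
tool_pos: [496.7, -374.9, 61.1]
eef_rot: [179.8, -3.5, -20.5]
force: [2.0, 1.9, -0.0]
finger_gap: 45.9
t 11.2 pos [ 496.69 -374.92   61.1 ] rot [179.77  -3.51 -20.49] q [ 42.15  25.11 -11.16  97.32   5.19  54.6  -81.22] F [ 2.03  1.88 -0.02] gap 45.9
```

View pics/wrist10z.png

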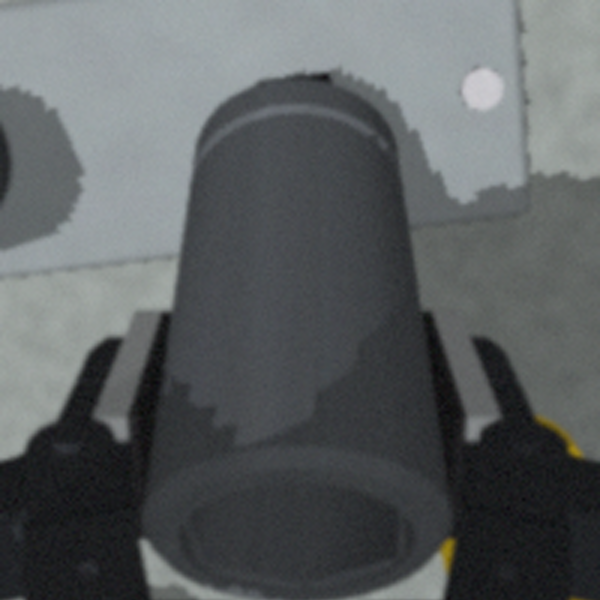

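```bash
cat > tilt.py <<'E'
from h import *
np.set_printoptions(precision=2,suppress=True)
# socket in hand: cylinder params phi(world tilt of top toward -toolx), yaw az, mouth centre
def fitcyl(m,az,obs,x0):
    # obs: dict mouth_top,row ; top_left,top_right,top_bot,top_up
    th=np.linspace(0,2*np.pi,361)
    def res(p):
        F=R.from_euler('ZY',[az,-p[3]],degrees=True)
        c=np.c_[23*np.cos(th),23*np.sin(th)]
        M=proj(m,F.apply(np.c_[c,0*th])+p[:3]);T=proj(m,F.apply(np.c_[c,0*th+90])+p[:3])
        v=dict(mtop=M[:,1].min(),ml=M[:,0].min(),mr=M[:,0].max(),tl=T[:,0].min(),tr=T[:,0].max(),tb=T[:,1].max(),tu=T[:,1].min())
        return np.array([v[k]-obs[k] for k in obs])
    s=least_squares(res,x0);return s.x,res(s.x),np.sqrt(np.diag(np.linalg.pinv(s.jac.T@s.jac)))
E
python3 - <<'E'
from tilt import *
m=np.load('m10.npy',allow_pickle=True).item()
z=lambda u:220+u/3; w=lambda v:140+v/3
obs=dict(mtop=w(74),ml=z(198),mr=z(396),tl=z(143),tr=z(453),tb=w(598),tu=w(447))
x,e,sd=fitcyl(m,-20.5,obs,[520,-383,25,32]);print(x,e,sd)
s=r.get_state();F=R.from_euler('ZY',[-20.5,-x[3]],degrees=True);ax=F.as_matrix()[:,2]
Tm=R.from_euler('xyz',s['eef_rot'],degrees=True);G=s['tool_pos']+Tm.apply([0,0,-19])
print('axis',ax,'G',G,'g along',(G-x[:3])@ax,'perp',G-x[:3]-((G-x[:3])@ax)*ax)
E
```

```text
[ 521.86 -385.12   21.03   25.19] [-0.04 -0.42 -0.11  0.31  0.03  0.1  -0.05] [0.69 0.35 0.89 0.55]
axis [-0.4   0.15  0.9 ] G [ 495.63 -374.51   80.02] g along 65.41075376590965 perp [-0.15  0.85 -0.21]
```

```bash
python3 -m pendant '{"jaw":[0.3,0.3,0.3,0.3],"travel":[[-0.001,0,-0.005],[-0.005,0,0],[-0.005,0,0.002],[0,0,0]],"roll":[0,0,0,0]}' 30
python3 go.py
python3 - <<'E'
from h import *
m=r.camera_model("wrist");im=r.read_camera("wrist");cv2.imwrite('pics/wrist11.png',im);np.save('m11.npy',m,allow_pickle=True)
cv2.imwrite('pics/wrist11z.png',cv2.resize(im[140:360,220:420],None,fx=3,fy=3,interpolation=cv2.INTER_CUBIC)[:600])
E
```

```text
t: 11.75
tool_pos: [481.2, -370.0, 59.6]
eef_rot: [179.8, -3.0, -20.6]
force: [-0.7, 1.2, -2.7]
finger_gap: 46.0
t 11.75 pos [ 481.23 -370.01   59.6 ] rot [179.81  -2.97 -20.58] q [ 42.67  23.88 -11.17  99.28   5.01  54.39 -80.85] F [-0.66  1.18 -2.68] gap 46.0
```

View pics/wrist11z.png

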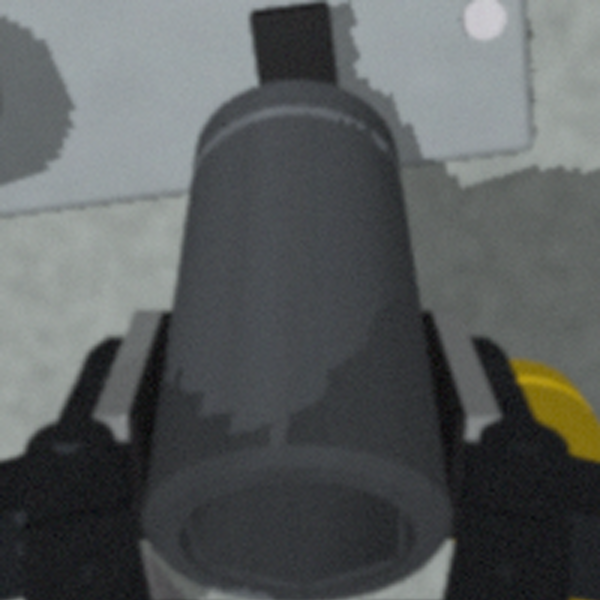

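```bash
python3 -m pendant '{"jaw":[0.3,0.3,0.3],"travel":[[0,0,-0.011],[0.003,0,0],[0,0,0]],"roll":[0,0,0]}' 30
python3 go.py
python3 - <<'E'
from h import *
m=r.camera_model("wrist");im=r.read_camera("wrist");cv2.imwrite('pics/wrist12.png',im);np.save('m12.npy',m,allow_pickle=True)
cv2.imwrite('pics/wrist12z.png',cv2.resize(im[140:360,220:420],None,fx=3,fy=3,interpolation=cv2.INTER_CUBIC)[:600])
E
```

```text
t: 12.18
tool_pos: [484.0, -371.0, 71.6]
eef_rot: [179.8, -3.0, -20.6]
force: [0.0, -0.1, -5.9]
finger_gap: 45.9
t 12.175 pos [ 483.98 -371.04   71.63] rot [179.8   -2.99 -20.57] q [ 42.63  23.35 -11.23  98.37   4.85  55.8  -80.79] F [ 0.03 -0.07 -5.93] gap 45.9
```

View pics/wrist12z.png

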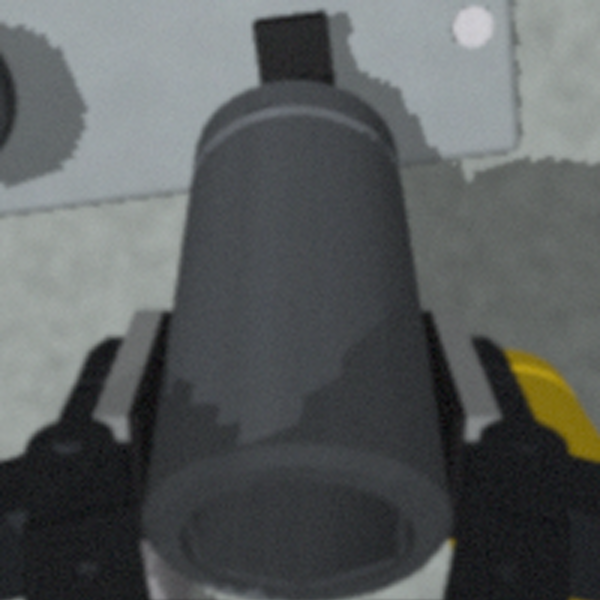

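Run:
```python
from tilt import *
m=np.load('m12.npy',allow_pickle=True).item()
z=lambda u:220+u/3; w=lambda v:140+v/3
obs=dict(mtop=w(83),ml=z(196),mr=z(400),tl=z(143),tr=z(452),tb=w(598),tu=w(447))
x,e,sd=fitcyl(m,-20.6,obs,[520,-383,25,32]);print(x,e,sd)
F=R.from_euler('ZY',[-20.6,-x[3]],degrees=True);print('rim+x',F.apply([23,0,0])+x[:3])
im=cv2.imread('pics/wrist12.png');zz=cv2.resize(im[100:300,220:420],None,fx=3,fy=3,interpolation=cv2.INTER_CUBIC)
c=np.radians(-13.5);Rz=np.array([[np.cos(c),-np.sin(c)],[np.sin(c),np.cos(c)]])
q=np.array([[-8.5,-8.5],[8.5,-8.5],[8.5,8.5],[-8.5,8.5]])@Rz.T+[530,-389.5]
for h in(12,34):
    p=proj(m,np.c_[q,[h]*4]);cv2.polylines(zz,[((p-[220,100])*3).astype(np.int32)],True,(0,0,255) if h==12 else (0,255,0),1)
th=np.linspace(0,6.28,90)
p=proj(m,F.apply(np.c_[23*np.cos(th),23*np.sin(th),0*th])+x[:3]);cv2.polylines(zz,[((p-[220,100])*3).astype(np.int32)],True,(255,255,0),1)
cv2.imwrite('pics/ov12.png',zz)
```

```text
[ 507.04 -380.5    29.97   23.92] [-0.68  0.63 -1.67  0.75 -0.09  0.76 -0.17] [0.71 0.36 0.9  0.55]
rim+x [ 526.72 -387.9    39.29]
```

View pics/ov12.png

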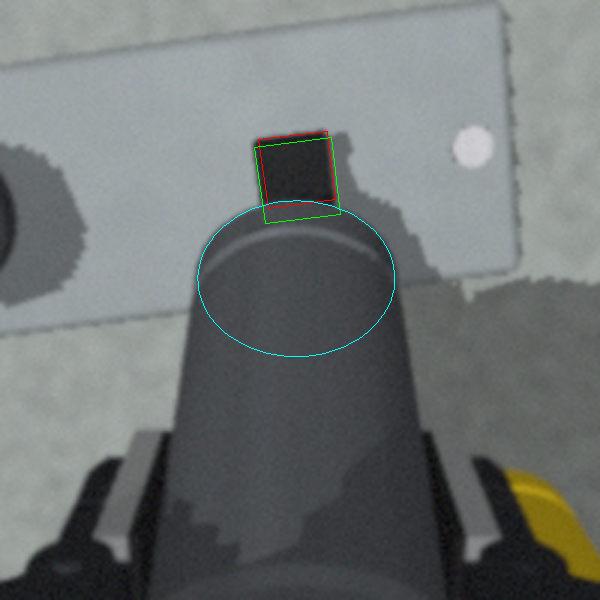

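```bash
python3 -m pendant '{"jaw":[0.3,0.3,0.3,0.3],"travel":[[0,0,0.006],[-0.002,0,0.003],[-0.002,0,0.003],[0,0,0]],"roll":[0,0,0,0]}' 30
python3 go.py
```

```text
t: 12.72
tool_pos: [481.3, -370.0, 59.2]
eef_rot: [179.8, -3.1, -20.6]
force: [-1.2, 0.4, -1.5]
finger_gap: 46.2
t 12.725 pos [ 481.26 -370.05   59.24] rot [179.79  -3.08 -20.56] q [ 42.7   23.85 -11.19  99.38   5.01  54.22 -80.83] F [-1.15  0.44 -1.53] gap 46.2
```

```bash
python3 -m pendant '{"jaw":[0.3,0.3,0.3],"travel":[[-0.003,0,0.003],[-0.002,0,0.002],[0,0,0]],"roll":[0,0,0]}' 30
python3 go.py
python3 - <<'E'
from h import *
m=r.camera_model("wrist");im=r.read_camera("wrist");cv2.imwrite('pics/wrist13.png',im);np.save('m13.npy',m,allow_pickle=True)
cv2.imwrite('pics/wrist13z.png',cv2.resize(im[140:360,220:420],None,fx=3,fy=3,interpolation=cv2.INTER_CUBIC)[:600])
E
```

```text
t: 13.1
tool_pos: [479.3, -369.1, 57.0]
eef_rot: [179.7, -3.5, -20.5]
force: [-2.1, 1.3, -0.6]
finger_gap: 45.6
t 13.1 pos [ 479.3  -369.08   56.95] rot [179.74  -3.46 -20.52] q [ 42.83  23.55 -11.24 100.15   4.98  53.37 -80.74] F [-2.06  1.35 -0.63] gap 45.6
```

View pics/wrist13z.png

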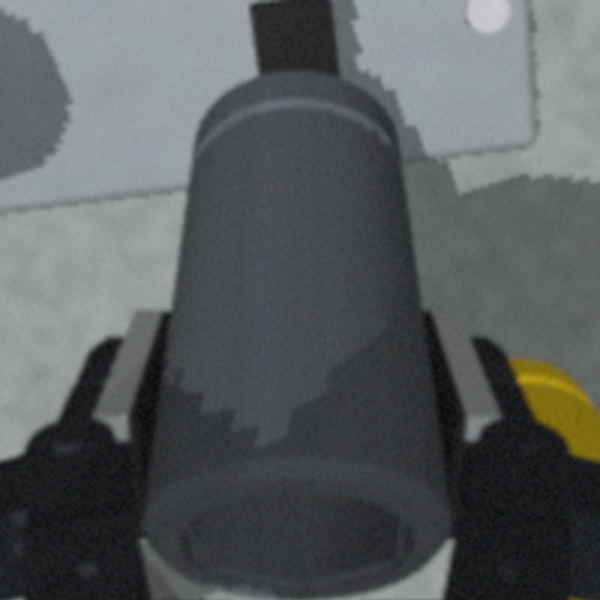

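Run:
```python
from tilt import *
m=np.load('m13.npy',allow_pickle=True).item()
z=lambda u:220+u/3; w=lambda v:140+v/3
obs=dict(mtop=w(72),ml=z(196),mr=z(398),tl=z(142),tr=z(453),tb=w(598),tu=w(460))
x,e,sd=fitcyl(m,-20.5,obs,[520,-383,25,32]);print(x,e,sd)
F=R.from_euler('ZY',[-20.5,-x[3]],degrees=True)
for q in(23,-23):
    p=F.apply([q,0,0])+x[:3];print('rim',p,'s',(p[:2]-[530,-389.5])@[.936,-.352])
s=r.get_state();ax=F.as_matrix()[:,2];Tm=R.from_euler('xyz',s['eef_rot'],degrees=True);G=s['tool_pos']+Tm.apply([0,0,-19])
print('g',(G-x[:3])@ax,'perp',G-x[:3]-((G-x[:3])@ax)*ax)
```

```text
[ 505.59 -379.64   17.95   26.89] [-0.42 -0.13 -0.67  0.74 -0.23  0.55 -0.17] [0.69 0.35 0.88 0.55]
rim [ 524.8  -386.82   28.35] s -5.809362060451245
rim [ 486.37 -372.45    7.54] s -46.83626330241701
g 65.00116653637603 perp [ 0.09  0.74 -0.09]
```

```bash
python3 -m pendant '{"jaw":[0.3,0.3,0.3,0.3],"travel":[[0,0,-0.014],[0.007,0,0],[0,0,0.007],[0,0,0]],"roll":[0,0,0,0]}' 30
python3 go.py
```

```text
t: 13.65
tool_pos: [483.9, -370.9, 62.3]
eef_rot: [179.8, -3.2, -20.6]
force: [-0.1, 0.1, -6.4]
finger_gap: 46.0
t 13.65 pos [ 483.89 -370.89   62.35] rot [179.78  -3.17 -20.55] q [ 42.62  23.85 -11.2   98.94   5.    54.55 -80.87] F [-0.13  0.11 -6.41] gap 46.0
```

```bash
python3 -m pendant '{"jaw":[0.3,0.3,0.3,0.3],"travel":[[0.001,0,0.003],[-0.001,0,0.003],[-0.002,0,0.003],[0,0,0]],"roll":[0,0,0,0]}' 30
python3 go.py
```

```text
t: 14.15
tool_pos: [483.8, -371.0, 58.5]
eef_rot: [179.7, -3.4, -20.5]
force: [-1.2, 0.7, -4.7]
finger_gap: 46.0
t 14.15 pos [ 483.82 -370.97   58.54] rot [179.72  -3.36 -20.54] q [ 42.62  24.   -11.19  99.28   5.09  53.89 -80.93] F [-1.22  0.67 -4.71] gap 46.0
```

```bash
python3 -m pendant '{"jaw":[0.3,0.3,0.3],"travel":[[-0.002,0,0.005],[-0.003,0,0.005],[0,0,0]],"roll":[0,0,0]}' 30
python3 go.py
python3 - <<'E'
from h import *
m=r.camera_model("wrist");im=r.read_camera("wrist");cv2.imwrite('pics/wrist14.png',im);np.save('m14.npy',m,allow_pickle=True)
cv2.imwrite('pics/wrist14z.png',cv2.resize(im[140:360,220:420],None,fx=3,fy=3,interpolation=cv2.INTER_CUBIC)[:600])
E
```

```text
t: 14.52
tool_pos: [481.2, -370.3, 53.9]
eef_rot: [179.6, -3.6, -20.5]
force: [-1.1, 1.9, -5.0]
finger_gap: 46.2
t 14.525 pos [ 481.23 -370.3    53.91] rot [179.62  -3.61 -20.51] q [ 42.72  23.89 -11.19 100.09   5.17  52.91 -80.9 ] F [-1.08  1.89 -4.97] gap 46.2
```

View pics/wrist14z.png

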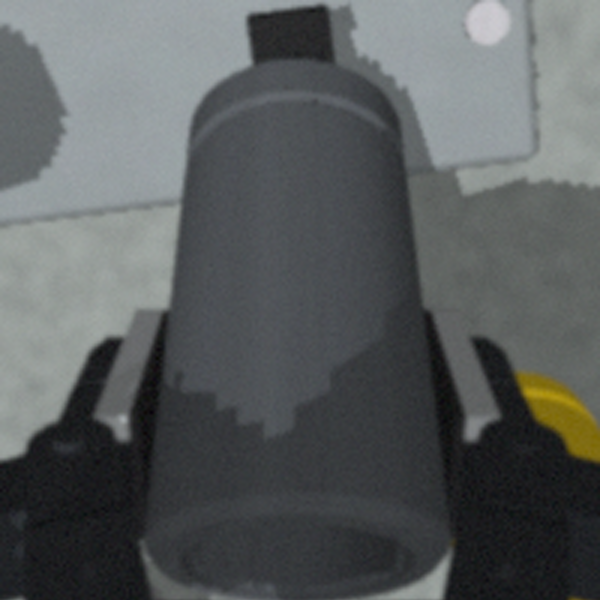

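Tilt has grown clearly: far rim now at row ≈60 in the zoom, hex rim top edge at ≈495. I'll fit the angle.

Run:
```python
from tilt import *
m=np.load('m14.npy',allow_pickle=True).item()
z=lambda u:220+u/3; w=lambda v:140+v/3
obs=dict(mtop=w(59),ml=z(191),mr=z(401),tl=z(142),tr=z(453),tb=w(598),tu=w(494))
x,e,sd=fitcyl(m,-20.5,obs,[520,-383,25,32]);print(x,e,sd)
F=R.from_euler('ZY',[-20.5,-x[3]],degrees=True)
for q in(23,-23):
    p=F.apply([q,0,0])+x[:3];print('rim',p,'s',(p[:2]-[530,-389.5])@[.936,-.352])
s=r.get_state();ax=F.as_matrix()[:,2];Tm=R.from_euler('xyz',s['eef_rot'],degrees=True);G=s['tool_pos']+Tm.apply([0,0,-19])
print('g',(G-x[:3])@ax,'perp',G-x[:3]-((G-x[:3])@ax)*ax)
```

```text
[ 511.98 -382.42   19.35   32.38] [-0.65  0.29 -0.91  0.84 -0.43  0.75 -0.15] [0.65 0.34 0.83 0.58]
rim [ 530.17 -389.23   31.67] s 0.06689616683630177
rim [ 493.79 -375.62    7.03] s -38.77984135666483
g 63.414263136722106 perp [-0.13  0.73 -0.24]
```

```bash
python3 -m pendant '{"jaw":[0.3,0.3],"travel":[[-0.002,0,0.006],[0,0,0]],"roll":[0,0]}' 30
python3 go.py
python3 -m pendant '{"jaw":[0.3,0.3,0.3,0.3],"travel":[[0,0,0],[0,0,-0.05],[0,0,-0.05],[0,0,-0.02]],"roll":[0,0,0,0]}' 80
python3 go.py
python3 - <<'E'
from h import *
m=r.camera_model("wrist");im=r.read_camera("wrist");cv2.imwrite('pics/wrist15.png',im);np.save('m15.npy',m,allow_pickle=True)
cv2.imwrite('pics/wrist15z.png',cv2.resize(im[140:360,220:420],None,fx=3,fy=3,interpolation=cv2.INTER_CUBIC)[:600])
E
```

```text
t: 14.82
tool_pos: [481.1, -370.7, 52.3]
eef_rot: [179.5, -3.8, -20.5]
force: [-2.9, 2.2, -6.5]
finger_gap: 45.3
t 14.825 pos [ 481.06 -370.68   52.28] rot [179.54  -3.82 -20.51] q [ 42.74  23.89 -11.17 100.34   5.23  52.46 -80.92] F [-2.86  2.18 -6.45] gap 45.3
t: 15.32
tool_pos: [471.9, -366.0, 169.9]
eef_rot: [179.7, -3.4, -20.5]
force: [-0.1, -0.6, -6.2]
finger_gap: 45.1
t 15.325 pos [ 471.87 -365.99  169.9 ] rot [179.66  -3.39 -20.53] q [ 43.57  15.98 -11.73  95.39   3.12  65.6  -79.36] F [-0.13 -0.63 -6.2 ] gap 45.1
```

View pics/wrist15z.png

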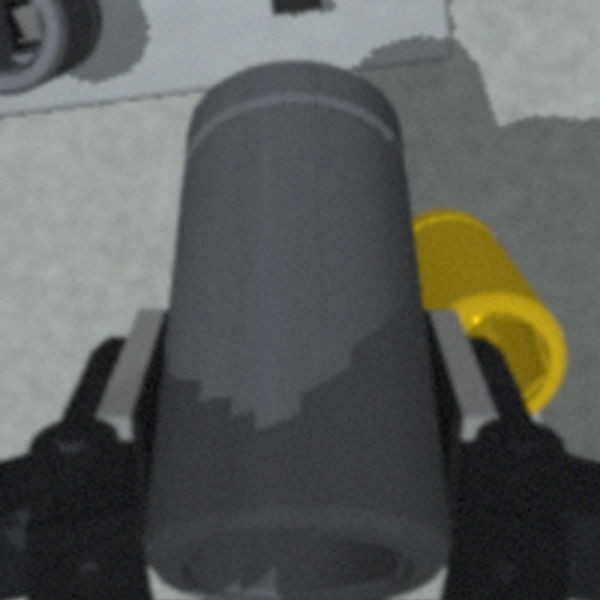

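Run:
```python
from tilt import *
m=np.load('m15.npy',allow_pickle=True).item()
z=lambda u:220+u/3; w=lambda v:140+v/3
obs=dict(mtop=w(60),ml=z(190),mr=z(403),tl=z(144),tr=z(452),tb=w(600),tu=w(506))
x,e,sd=fitcyl(m,-20.5,obs,[500,-383,125,32]);print(x,e,sd)
F=R.from_euler('ZY',[-20.5,-x[3]],degrees=True)
s=r.get_state();ax=F.as_matrix()[:,2];Tm=R.from_euler('xyz',s['eef_rot'],degrees=True);G=s['tool_pos']+Tm.apply([0,0,-19])
print('g',(G-x[:3])@ax,'perp',G-x[:3]-((G-x[:3])@ax)*ax)
Rt=Tm.inv();print('mouth in tool',Rt.apply(x[:3]-s['tool_pos']),'axis in tool',Rt.apply(ax))
```

```text
[ 502.71 -378.24  135.89   33.56] [-0.7   0.67 -1.25  0.7  -0.31  0.69 -0.07] [0.65 0.34 0.82 0.59]
g 64.28225162669804 perp [ 1.85 -0.07  1.16]
mouth in tool [30.4   0.2  37.68] axis in tool [-0.5   0.01 -0.87]
```

```bash
python3 -m pendant '{"jaw":[0.3,0.3,0.3,0.3,0.3,0.3,0.3,0.3,0.3,0.3,0.3,0.3],"travel":[[-0.006,-0.02,-0.02],[-0.012,-0.04,-0.02],[-0.014,-0.048,-0.01],[-0.014,-0.048,0],[-0.014,-0.048,0],[-0.014,-0.048,0],[-0.014,-0.048,0],[-0.014,-0.048,0],[-0.014,-0.048,0],[-0.012,-0.04,0],[-0.006,-0.02,0],[0,0,0]],"roll":[0,0,0,0,0,0,0,0,0,0,0,0]}' 100
python3 go.py 510 145 215 10.7
```

```text
t: 16.88
tool_pos: [502.3, 123.5, 194.7]
eef_rot: [179.7, -2.7, -20.7]
force: [-0.2, -0.3, -6.8]
finger_gap: 44.9
t 16.875 pos [502.3  123.47 194.75] rot [179.72  -2.67 -20.67] q [  12.88    8.1   -35.5   102.88    7.2    68.89 -135.45] F [-0.23 -0.35 -6.84] gap 44.9
travel mm now-axes [  0.54 -22.77 -20.36] roll -31.371551617309763
travel mm after roll [ 11.56 -19.73 -20.25]
```

```bash
python3 -m pendant '{"jaw":[0.3,0.3,0.3,0.3,0.3,0.3],"travel":[[0,-0.005,-0.01],[0,-0.005,-0.005],[0,0,0],[0,0,0],[0,0,0],[0,0,0]],"roll":[-8,-8,-8,-6,0,0]}' 100
cat > plan.py <<'E'
import sys
from h import *
np.set_printoptions(precision=2,suppress=True)
S=np.array([576.8,155.8,122.8]);AZ=190.7
Z=R.from_euler('ZY',[AZ,35],degrees=True).as_matrix()[:,2]
mt=np.array([30.4,.2,37.7]);at=np.array([-.503,.01,-.865]);at/=np.linalg.norm(at)
s=r.get_state();Rm=R.from_euler('xyz',s['eef_rot'],degrees=True)
print('t',s['t'],'pos',s['tool_pos'],'rot',s['eef_rot'],'F',s['force'],'gap',round(s['finger_gap'],1),'q7',s['qpos'][6])
M=s['tool_pos']+Rm.apply(mt);ax=Rm.apply(at)
print('axis tilt',np.degrees(np.arccos(ax[2])),'az',np.degrees(np.arctan2(ax[1],ax[0]))%360,'angle to drive',np.degrees(np.arccos(ax@Z)))
q=M-S;print('mouth along drive',q@Z,'perp in tool axes',Rm.inv().apply(q-(q@Z)*Z))
for d in map(float,sys.argv[1:]):
    print('d',d,'travel mm',Rm.inv().apply(S+d*Z-M))
print('1mm along drive (insert) in tool',Rm.inv().apply(-Z))
E
python3 plan.py 39
```

```text
t: 17.62
tool_pos: [503.8, 128.0, 203.6]
eef_rot: [178.4, -1.7, 9.8]
force: [-0.7, 0.3, -7.6]
finger_gap: 44.9
t 17.625 pos [503.82 127.98 203.62] rot [178.4   -1.74   9.78] F [-0.71  0.25 -7.57] gap 44.9 q7 -105.78492331280938
axis tilt 31.92883659500421 az 188.2465004107264 angle to drive 3.355407229416188
mouth along drive 62.132898772349435 perp in tool axes [-9.69 15.52  6.96]
d 39.0 travel mm [ 22.37 -16.27  12.37]
1mm along drive (insert) in tool [ 0.55 -0.03  0.84]
```

```bash
python3 -m pendant '{"jaw":[0.3,0.3,0.3],"travel":[[0.01,-0.008,0.006],[0.011,-0.007,0.005],[0,0,0]],"roll":[-2,0,0]}' 100
python3 plan.py 39
python3 - <<'E'
from h import *
m=r.camera_model("wrist");im=r.read_camera("wrist");cv2.imwrite('pics/w16.png',im);np.save('m16.npy',m,allow_pickle=True)
im=r.read_camera("side");cv2.imwrite('pics/s16.png',cv2.resize(im[180:300,140:290],None,fx=5,fy=5,interpolation=cv2.INTER_CUBIC))
im=r.read_camera("scene");cv2.imwrite('pics/c16.png',cv2.resize(im[180:300,310:460],None,fx=5,fy=5,interpolation=cv2.INTER_CUBIC))
E
```

```text
t: 18.0
tool_pos: [523.5, 147.5, 191.4]
eef_rot: [178.4, -1.7, 11.7]
force: [-0.6, 0.5, -6.7]
finger_gap: 45.1
t 18.0 pos [523.49 147.54 191.43] rot [178.36  -1.67  11.72] F [-0.64  0.49 -6.69] gap 45.1 q7 -107.18732976292534
axis tilt 31.86086818715642 az 190.1211907689481 angle to drive 3.155254630375774
mouth along drive 38.95125432408488 perp in tool axes [-0.05 -1.06  0.02]
d 39.0 travel mm [ 0.03  1.06 -0.06]
1mm along drive (insert) in tool [ 0.55 -0.01  0.84]
```

View pics/w16.png

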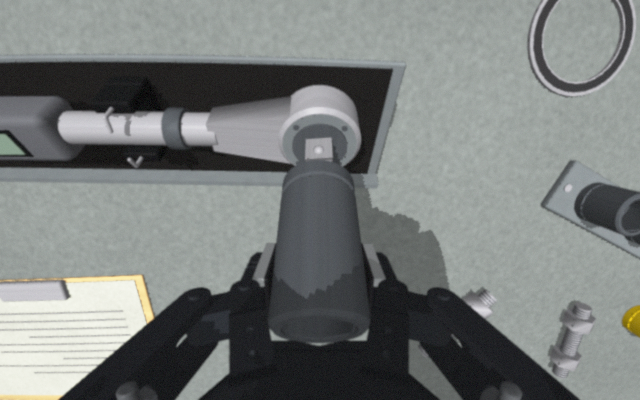

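View pics/s16.png

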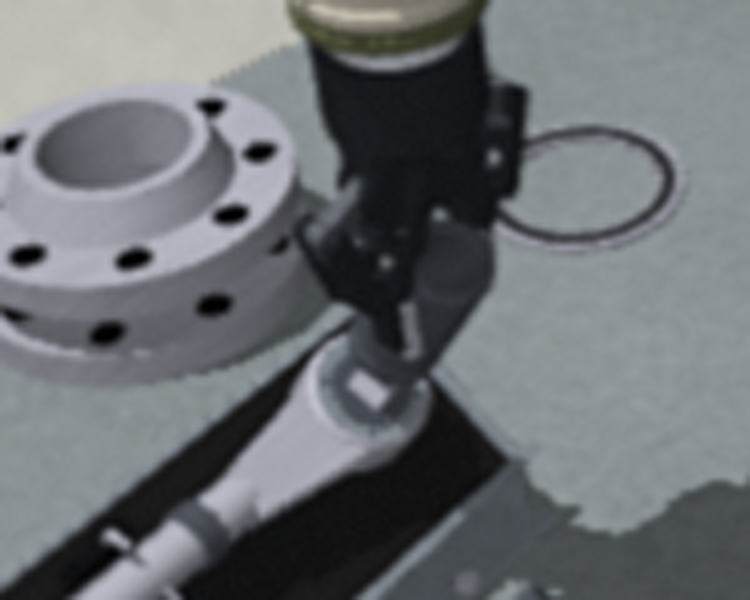

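View pics/c16.png

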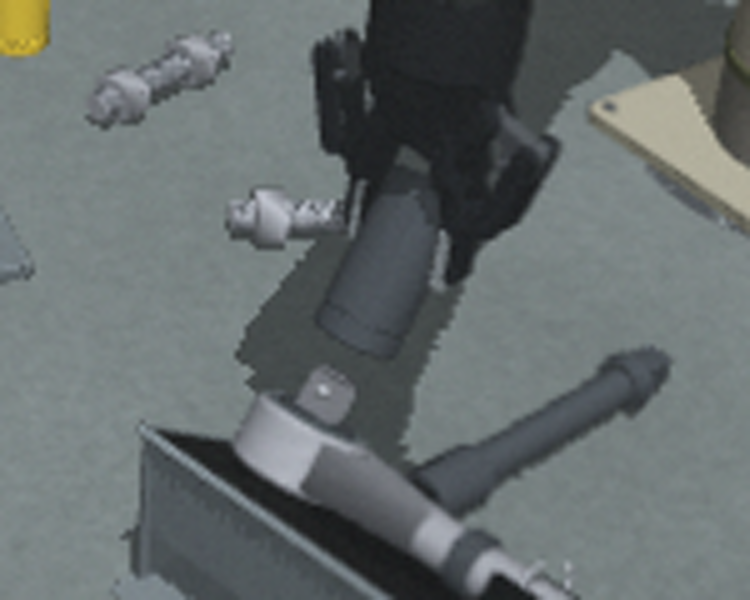

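```bash
cat > ov.py <<'E'
import sys
from h import *
S=np.array([576.8,155.8,122.8])
F=R.from_euler('ZY',[190.7,35],degrees=True)*R.from_euler('z',187.3,degrees=True)
def sq(h,z): return F.apply([[h,h,z],[h,-h,z],[-h,-h,z],[-h,h,z]])+S
def ov(c,m,im,box,mt,at,st,name,f=5):
    x0,y0,x1,y1=box;zz=cv2.resize(im[y0:y1,x0:x1],None,fx=f,fy=f,interpolation=cv2.INTER_CUBIC)
    dr=lambda P,col:cv2.polylines(zz,[((proj(m,P)-[x0,y0]+.5)*f).astype(np.int32)],True,col,1)
    dr(sq(9.5,0),(0,255,0));dr(sq(9.5,21.5),(0,255,0));dr(sq(8.4,24),(0,255,255))
    th=np.linspace(0,6.28,90)
    if mt is not None:
        Rm=R.from_euler('xyz',st['eef_rot'],degrees=True);M=st['tool_pos']+Rm.apply(mt);ax=Rm.apply(at/np.linalg.norm(at))
        u=np.cross(ax,[0,1,0]);u/=np.linalg.norm(u);v=np.cross(ax,u)
        C=23*(np.outer(np.cos(th),u)+np.outer(np.sin(th),v))
        dr(M+C,(0,0,255));dr(M+90*ax+C,(0,0,255))
    cv2.imwrite(name,zz)
E
python3 - <<'E'
from ov import *
mt=np.array([30.4,.2,37.7]);at=np.array([-.503,.01,-.865]);st=r.get_state()
for c,b in(("scene",(310,180,460,300)),("side",(140,180,290,300))):
    im=r.read_camera(c);ov(c,r.camera_model(c),im,b,mt,at,st,f'pics/ov16{c}.png')
m=np.load('m16.npy',allow_pickle=True).item();ov("wrist",m,cv2.imread('pics/w16.png'),(240,80,400,200),mt,at,st,'pics/ov16w.png')
E
```

```text
(no output)
```

View pics/ov16scene.png

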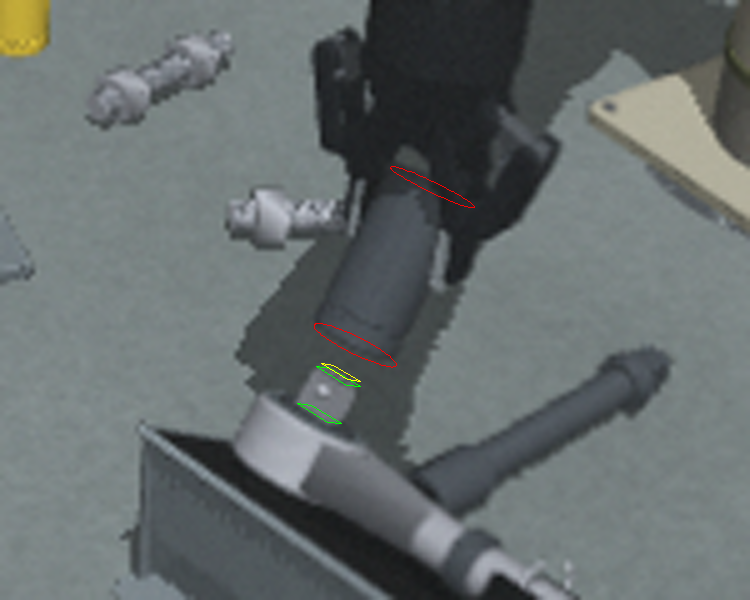

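View pics/ov16side.png

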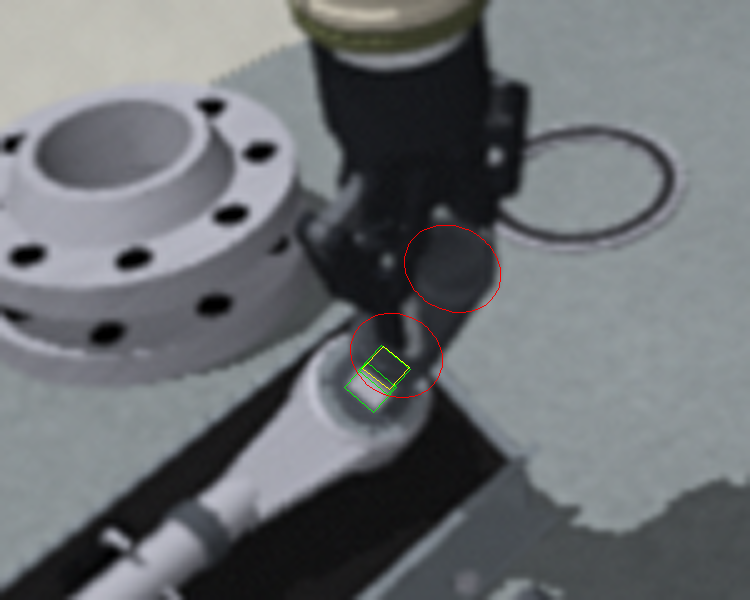

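View pics/ov16w.png

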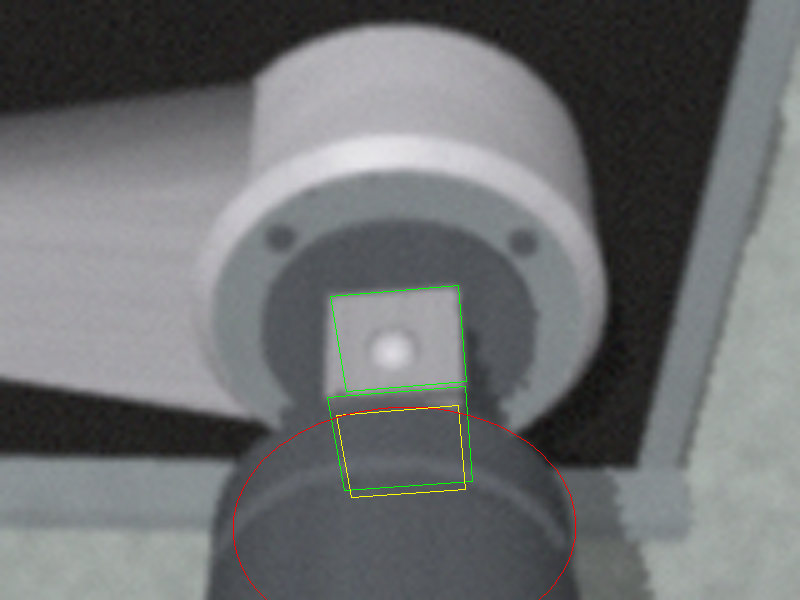

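Run:
```python
from ov import *
np.set_printoptions(precision=1,suppress=True)
m=np.load('m16.npy',allow_pickle=True).item()
Z=F.as_matrix()[:,2]
print('axis pts',proj(m,[S+d*Z for d in(0,24,39,84,129)]))
im=cv2.imread('pics/w16.png');cv2.imwrite('pics/w16z.png',cv2.resize(im[140:350,240:400],None,fx=5,fy=5,interpolation=cv2.INTER_CUBIC)[:590])
g=cv2.GaussianBlur(im,(0,0),1).mean(2)
for row in(185,195,205,215,225,235):
    print(row,np.round(g[row,275:300]).astype(int),np.round(g[row,345:375]).astype(int))
```

```text
axis pts [[319.6 147.6]
 [320.1 170.1]
 [320.5 186.1]
 [321.8 245. ]
 [323.8 328.2]]
185 [141 141 141 140 139 134 123 104  88  83  86  89  90  88  85  83  83  84
  85  86  87  87  87  87  87] [ 73  73  74  77  80  79  74  69  69  77  85  89  89  90  90  91  91  93
  99 109 121 128 132 133 134 134 134 134 134 134]
195 [158 158 159 159 157 145 122  95  79  74  75  77  79  80  81  82  83  84
  85  86  86  87  87  87  87] [ 74  73  71  68  66  64  62  60  63  72  85  96 101 103 103 103 103 104
 104 104 103 102 103 110 126 144 158 163 165 165]
205 [163 162 160 154 137 111  87  75  73  75  76  78  80  81  82  83  84  85
  86  86  86  87  87  87  87] [ 75  73  72  70  68  66  64  62  60  60  66  79  93 102 105 105 103 102
 101 102 102 102 102 102 104 110 125 142 153 156]
215 [160 160 155 139 112  87  76  74  75  77  78  79  80  81  83  84  86  86
  86  87  87  86  86  86  87] [ 76  75  74  73  70  68  66  64  62  60  59  63  75  90 100 103 104 103
 102 102 101 101 100 100 100 100 100 100 100 100]
225 [158 151 133 106  84  74  74  75  77  78  80  80  82  84  85  85  86  86
  87  87  86  87  86  86  87] [ 77  75  74  73  72  70  68  66  65  62  60  59  61  70  84  95  98  99
  99  99  99  98  98  98  98  99  99  99 100 101]
235 [151 133 105  83  75  74  76  78  79  80  81  83  84  84  85  85  86  87
  87  86  86  86  86  87  86] [ 78  77  75  74  73  71  69  67  65  64  63  61  59  61  68  81  93 100
 102 101 100 100 100 100 100 101 101 101 102 101]
```

View pics/w16z.png

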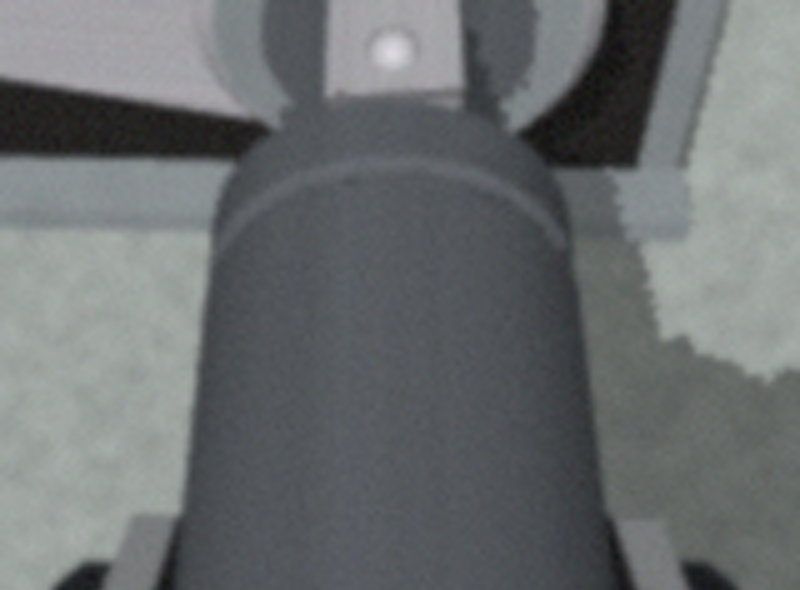

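Run:
```python
from h import *
im=cv2.imread('pics/w16.png');cv2.imwrite('pics/w16y.png',cv2.resize(im[280:360,240:400],None,fx=5,fy=5,interpolation=cv2.INTER_CUBIC))
```

```text
(no output)
```

View pics/w16y.png

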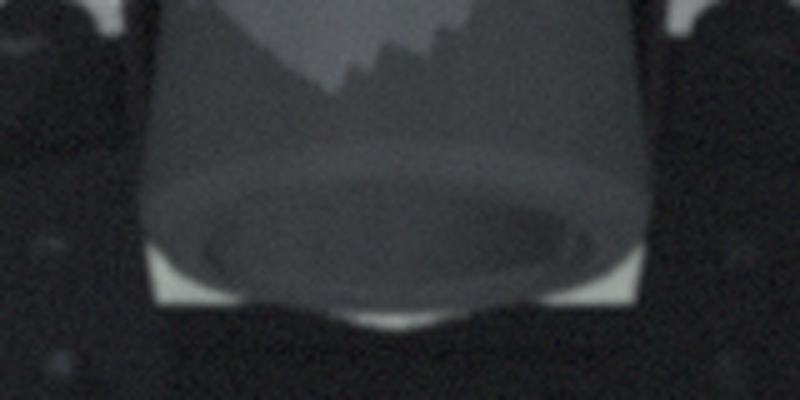

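Run:
```python
from tilt import *
m=np.load('m16.npy',allow_pickle=True).item()
th=np.linspace(0,2*np.pi,361)
obs=np.array([159,282,354.3,268,370.4,308.6,342])
def res(p):
    F=R.from_euler('ZYX',[p[5],-p[3],p[4]],degrees=True);c=np.c_[23*np.cos(th),23*np.sin(th)]
    M=proj(m,F.apply(np.c_[c,0*th])+p[:3]);T=proj(m,F.apply(np.c_[c,0*th+90])+p[:3])
    return np.r_[np.array([M[:,1].min(),M[:,0].min(),M[:,0].max(),T[:,0].min(),T[:,0].max(),T[:,1].min(),T[:,1].max()])-obs,(p[5]-11.7)/.1,p[4]/5]
s=least_squares(res,[555,152,155,32,0,11.7]);x=s.x;print(x,s.fun)
ax=R.from_euler('ZYX',[x[5],-x[3],x[4]],degrees=True).as_matrix()[:,2]
st=r.get_state();Tm=R.from_euler('xyz',st['eef_rot'],degrees=True);G=st['tool_pos']+Tm.apply([0,0,-19])
S=np.array([576.8,155.8,122.8]);Z=R.from_euler('ZY',[190.7,35],degrees=True).as_matrix()[:,2]
q=x[:3]-S
print('g',(G-x[:3])@ax,'perp G',Tm.inv().apply(G-x[:3]-((G-x[:3])@ax)*ax),'tilt',np.degrees(np.arccos(ax[2])),'az',np.degrees(np.arctan2(ax[1],ax[0]))%360)
print('along',q@Z,'perp tool',Tm.inv().apply(q-(q@Z)*Z),'mt',Tm.inv().apply(x[:3]-st['tool_pos']),'at',Tm.inv().apply(ax),'angle',np.degrees(np.arccos(ax@Z)))
```

```text
[555.38 153.43 157.64  31.43  -1.03  11.7 ] [-0.23  1.35 -1.37 -0.37  0.39  0.19 -0.05 -0.   -0.21]
g 63.32992456893119 perp G [-0.64  1.09  0.38] tilt 31.443348304617274 az 189.72396710434322
along 40.86812152927126 perp tool [ 2.02 -1.58 -1.35] mt [32.02 -1.61 35.63] at [-0.5   0.01 -0.87] angle 3.5965244710647286
```

```bash
python3 -m pendant '{"jaw":[0.3,0.3,0.3],"travel":[[0.003,0.002,0.006],[0.004,0,0.006],[0,0,0]],"roll":[0,0,0]}' 50
sed -i 's/^mt=.*/mt=np.array([31.2,-.8,36.6]);at=np.array([-.5,.01,-.866]);at\/=np.linalg.norm(at)/' plan.py
python3 plan.py 20
python3 - <<'E'
from h import *
im=r.read_camera("wrist");cv2.imwrite('pics/w17.png',im)
cv2.imwrite('pics/w17z.png',cv2.resize(im[100:220,240:400],None,fx=5,fy=5,interpolation=cv2.INTER_CUBIC))
im=r.read_camera("scene");cv2.imwrite('pics/c17.png',cv2.resize(im[200:290,330:430],None,fx=6,fy=6,interpolation=cv2.INTER_CUBIC))
E
```

```text
t: 18.62
tool_pos: [531.4, 144.6, 179.9]
eef_rot: [178.2, -1.7, 11.6]
force: [0.6, 0.0, -7.1]
finger_gap: 44.8
t 18.625 pos [531.37 144.59 179.91] rot [178.25  -1.75  11.6 ] F [ 0.65  0.02 -7.15] gap 44.8 q7 -107.54133958860204
axis tilt 31.762787234254077 az 189.8062918955492 angle to drive 3.274267765649553
mouth along drive 25.85948040814292 perp in tool axes [ 0.39  2.4  -0.21]
d 20.0 travel mm [ 2.83 -2.5   5.1 ]
1mm along drive (insert) in tool [ 0.55 -0.02  0.84]
```

View pics/w17z.png

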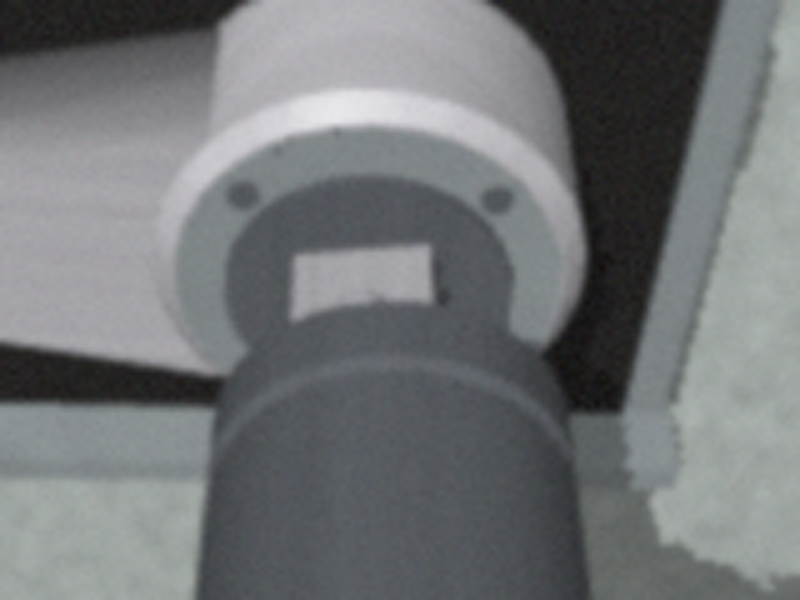

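View pics/c17.png

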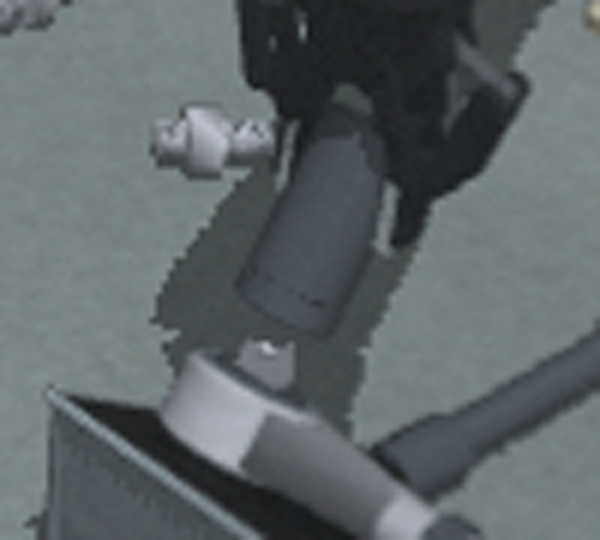

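```bash
python3 -m pendant '{"jaw":[0.3,0.3],"travel":[[0,-0.0025,0],[0,0,0]],"roll":[0,0]}' 50
python3 plan.py 20
python3 - <<'E'
from h import *
im=r.read_camera("wrist");cv2.imwrite('pics/w18.png',im)
cv2.imwrite('pics/w18z.png',cv2.resize(im[100:220,240:400],None,fx=5,fy=5,interpolation=cv2.INTER_CUBIC))
im=r.read_camera("scene");cv2.imwrite('pics/c18.png',cv2.resize(im[200:290,330:430],None,fx=6,fy=6,interpolation=cv2.INTER_CUBIC))
E
```

```text
t: 18.98
tool_pos: [530.8, 147.6, 180.7]
eef_rot: [178.3, -1.8, 11.6]
force: [0.8, -0.7, -7.1]
finger_gap: 44.7
t 18.975 pos [530.81 147.63 180.67] rot [178.25  -1.8   11.62] F [ 0.83 -0.66 -7.07] gap 44.7 q7 -107.85032692930228
axis tilt 31.815804083412022 az 189.8426437787248 angle to drive 3.218926124968701
mouth along drive 26.479411244314004 perp in tool axes [ 0.84 -0.69 -0.56]
d 20.0 travel mm [2.71 0.58 5.98]
1mm along drive (insert) in tool [ 0.55 -0.02  0.84]
```

View pics/w18z.png

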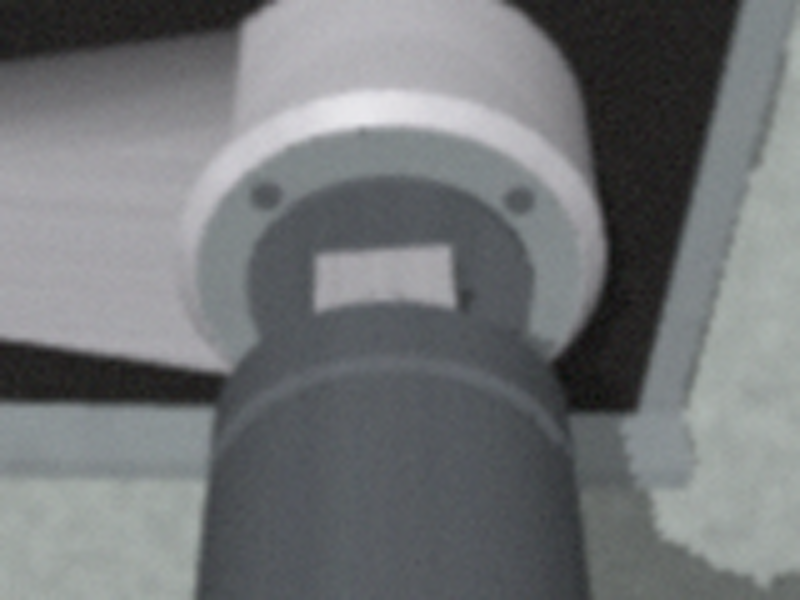

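View pics/c18.png

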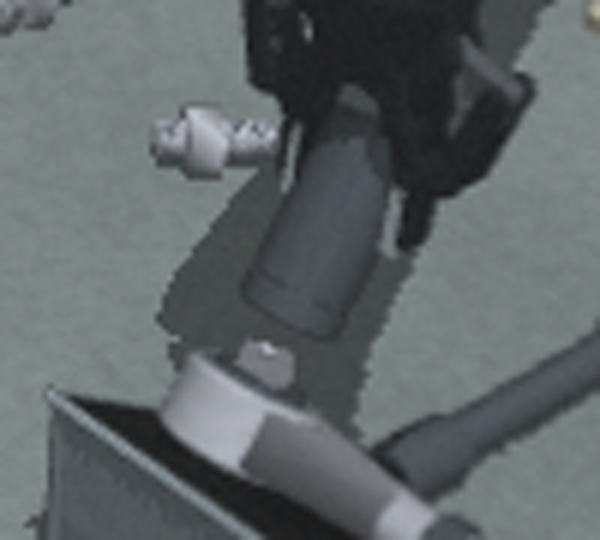

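Run:
```python
from ov import *
mt=np.array([31.2,-.8,36.6]);at=np.array([-.5,.01,-.866]);st=r.get_state()
im=r.read_camera("scene");ov("scene",r.camera_model("scene"),im,(350,210,425,270),mt,at,st,'pics/ov18.png',10)
cv2.imwrite('pics/ov18r.png',cv2.resize(im[210:270,350:425],None,fx=10,fy=10,interpolation=cv2.INTER_CUBIC))
```

```text
(no output)
```

View pics/ov18.png

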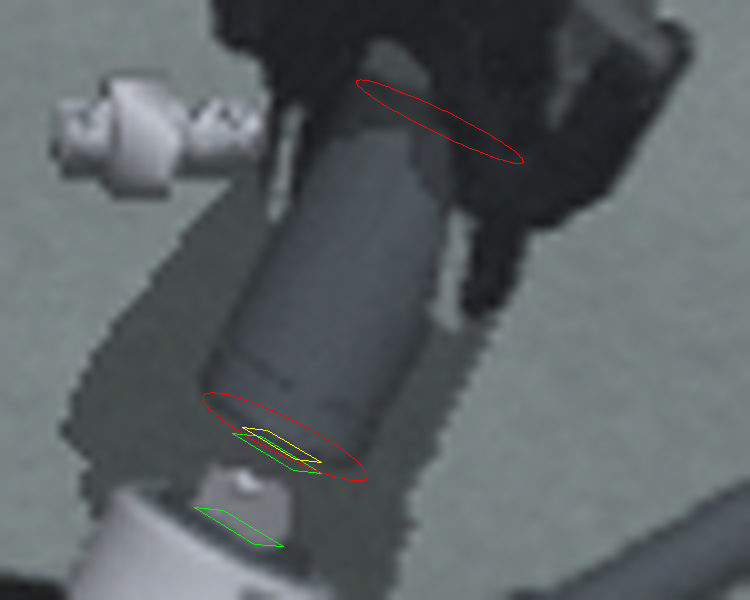

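View pics/ov18r.png

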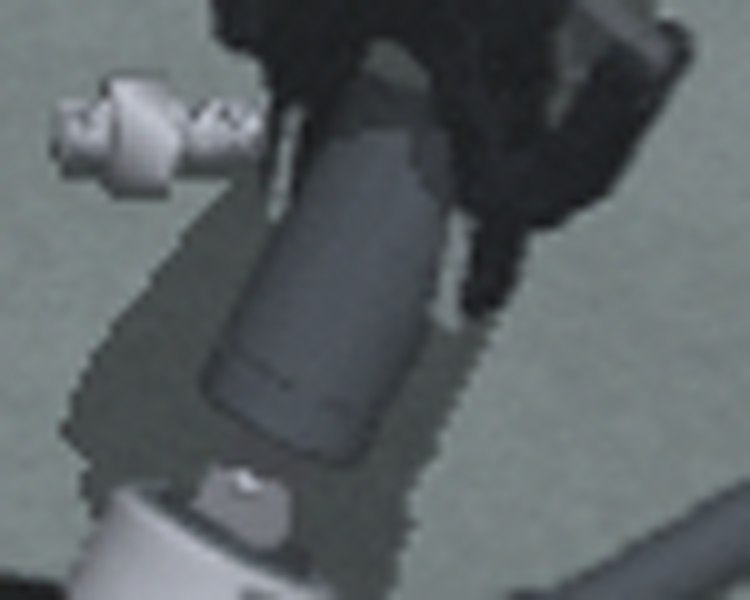

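Run:
```python
from h import *
im=r.read_camera("scene");cv2.imwrite('pics/scene18.png',im)
c=im[244:268,366:388].astype(float)
o=np.clip(c*3-60,0,255).astype(np.uint8)
cv2.imwrite('pics/c18c.png',cv2.resize(o,None,fx=24,fy=24,interpolation=cv2.INTER_NEAREST))
```

```text
(no output)
```

View pics/c18c.png

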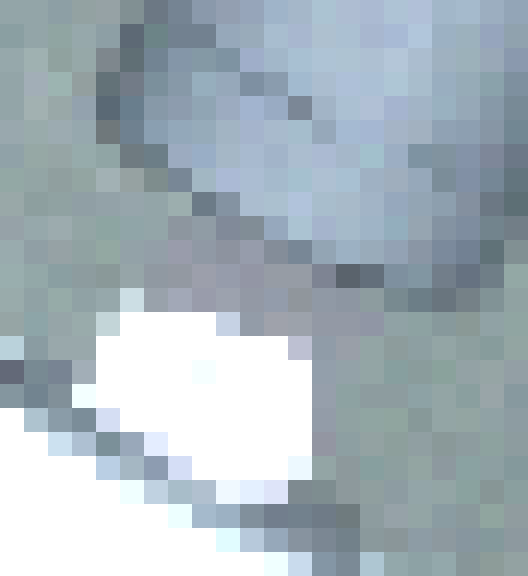

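```bash
python3 -m pendant '{"jaw":[0.3,0.3,0.3],"travel":[[0.0025,0,0.004],[0.0025,0,0.004],[0,0,0]],"roll":[0,0,0]}' 50
python3 plan.py 10
```

```text
t: 19.55
tool_pos: [534.4, 147.4, 171.7]
eef_rot: [178.2, -1.5, 11.6]
force: [-2.0, -0.2, -6.0]
finger_gap: 44.8
t 19.55 pos [534.45 147.45 171.66] rot [178.19  -1.5   11.58] F [-2.03 -0.21 -5.97] gap 44.8 q7 -108.2945379487725
axis tilt 31.51670669955535 az 189.6786095907104 angle to drive 3.5279341028748283
mouth along drive 17.032601369092404 perp in tool axes [-1.27  0.16  0.85]
d 10.0 travel mm [ 5.15 -0.28  5.02]
1mm along drive (insert) in tool [ 0.55 -0.02  0.83]
```

```bash
python3 -m pendant '{"jaw":[0.3,0.3,0.3],"travel":[[0.004,0,0.004],[0.003,0,0.003],[0,0,0]],"roll":[0,0,0]}' 50
python3 plan.py 0
python3 - <<'E'
from h import *
im=r.read_camera("wrist");cv2.imwrite('pics/w19z.png',cv2.resize(im[60:260,220:420],None,fx=3,fy=3,interpolation=cv2.INTER_CUBIC))
im=r.read_camera("scene");cv2.imwrite('pics/c19.png',cv2.resize(im[200:290,330:430],None,fx=6,fy=6,interpolation=cv2.INTER_CUBIC))
E
```

```text
t: 19.92
tool_pos: [537.7, 148.7, 164.1]
eef_rot: [178.1, -0.9, 11.7]
force: [-0.2, -0.5, -6.0]
finger_gap: 44.6
t 19.925 pos [537.68 148.68 164.13] rot [178.12  -0.93  11.65] F [-0.2  -0.52 -6.  ] gap 44.6 q7 -108.74233567080647
axis tilt 30.952113429379008 az 189.59720956676105 angle to drive 4.091997441411508
mouth along drive 8.861951136247248 perp in tool axes [-2.92 -0.5   1.96]
d 0.0 travel mm [7.88 0.35 5.38]
1mm along drive (insert) in tool [ 0.56 -0.02  0.83]
```

View pics/w19z.png

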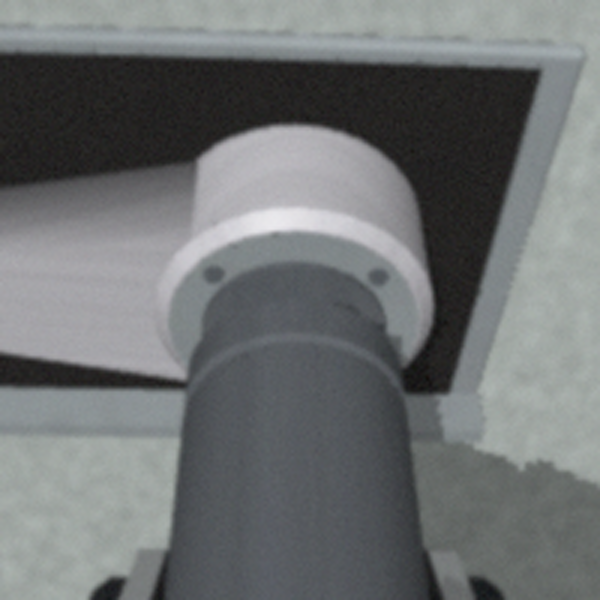

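View pics/c19.png

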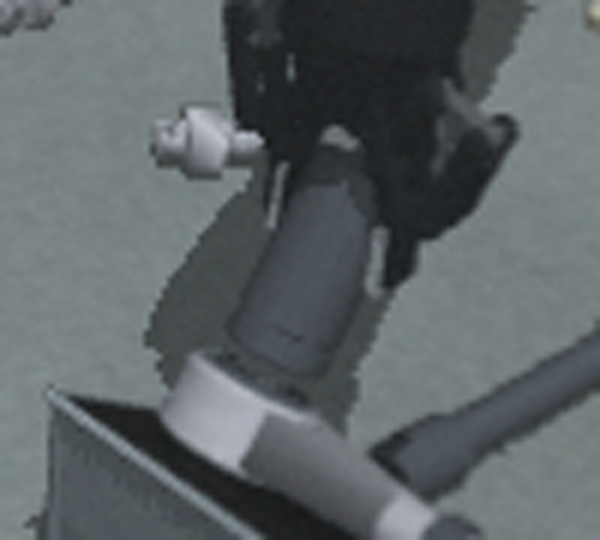

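```bash
python3 -m pendant '{"jaw":[0.3,0.3,0.3],"travel":[[0.003,0,0.004],[0.004,0,0.006],[0.004,0,0.006]],"roll":[0,0,0]}' 100
python3 plan.py 0
```

```text
t: 20.4
tool_pos: [542.8, 150.0, 152.7]
eef_rot: [177.9, -0.2, 11.7]
force: [-54.8, -33.6, 65.7]
finger_gap: 44.9
t 20.4 pos [542.76 150.01 152.67] rot [177.86  -0.18  11.68] F [-54.78 -33.58  65.7 ] gap 44.9 q7 -109.53832354936605
axis tilt 30.216090134851633 az 189.14010635951323 angle to drive 4.8568472985538005
mouth along drive -3.595670675861635 perp in tool axes [-5.27 -0.83  3.64]
d 0.0 travel mm [ 3.22  0.9  -6.59]
1mm along drive (insert) in tool [ 0.57 -0.02  0.82]
```

```bash
python3 -m pendant '{"jaw":[0.3],"travel":[[0,0,0]],"roll":[0]}' 100
python3 - <<'E'
from h import *
m=r.camera_model("wrist");im=r.read_camera("wrist");cv2.imwrite('pics/w20z.png',cv2.resize(im[60:260,220:420],None,fx=3,fy=3,interpolation=cv2.INTER_CUBIC))
im=r.read_camera("scene");cv2.imwrite('pics/c20.png',cv2.resize(im[200:290,330:430],None,fx=6,fy=6,interpolation=cv2.INTER_CUBIC))
im=r.read_camera("side");cv2.imwrite('pics/s20.png',cv2.resize(im[180:300,140:290],None,fx=5,fy=5,interpolation=cv2.INTER_CUBIC))
E
```

```text
t: 20.52
tool_pos: [542.6, 149.9, 154.2]
eef_rot: [177.8, -0.2, 11.7]
force: [0.4, -0.2, -7.2]
finger_gap: 45.2
```

View pics/w20z.png

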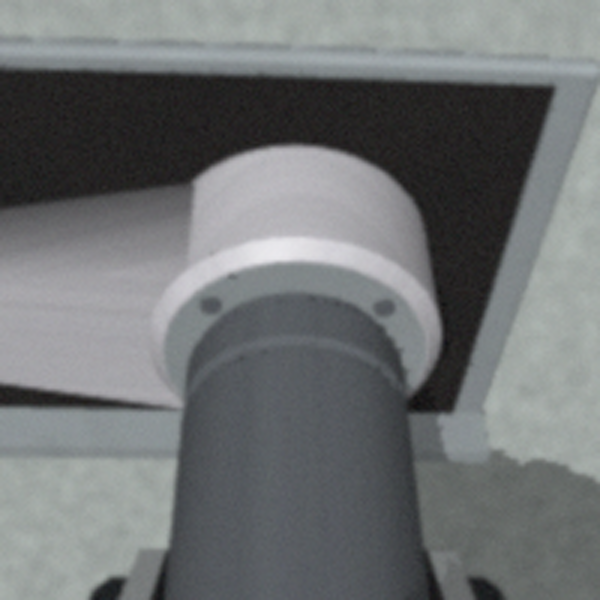

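View pics/c20.png

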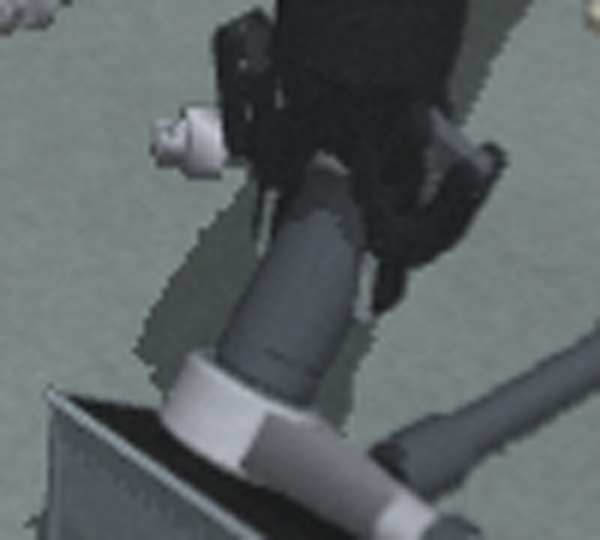

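View pics/s20.png

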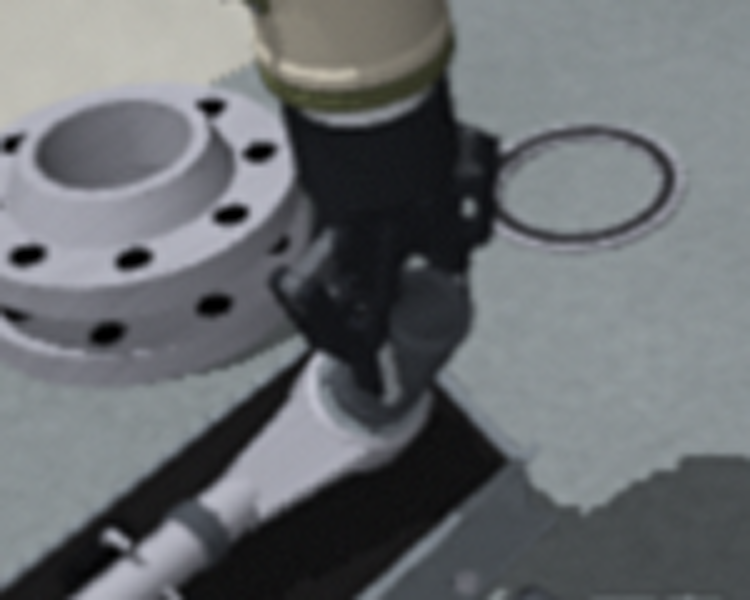

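```bash
python3 -m pendant '{"jaw":[0.95,0.95,0.95,0.95],"travel":[[0,0,0],[0,0,0],[0,0,0],[0,0,0]],"roll":[0,0,0,0]}' 40
python3 -m pendant '{"jaw":[1,1,1,1],"travel":[[0,0,-0.04],[0,0,-0.05],[-0.04,0,-0.01],[0,0,0]],"roll":[0,0,0,0]}' 40
python3 - <<'E'
from h import *
m=r.camera_model("wrist");im=r.read_camera("wrist");np.save('m21.npy',m,allow_pickle=True);cv2.imwrite('pics/w21.png',im)
im=r.read_camera("scene");cv2.imwrite('pics/c21.png',cv2.resize(im[200:290,330:430],None,fx=6,fy=6,interpolation=cv2.INTER_CUBIC))
print(r.get_state()['force'],r.get_state()['t'])
E
```

```text
t: 21.18
tool_pos: [545.9, 150.7, 154.9]
eef_rot: [177.9, -0.6, 11.6]
force: [0.0, -0.5, 0.1]
finger_gap: 81.4
t: 21.68
tool_pos: [504.3, 146.2, 257.2]
eef_rot: [178.0, -0.6, 11.7]
force: [1.0, 0.1, -0.2]
finger_gap: 85.1
[-0.17366261 -0.03648922 -0.37663197] 21.775
```

View pics/w21.png

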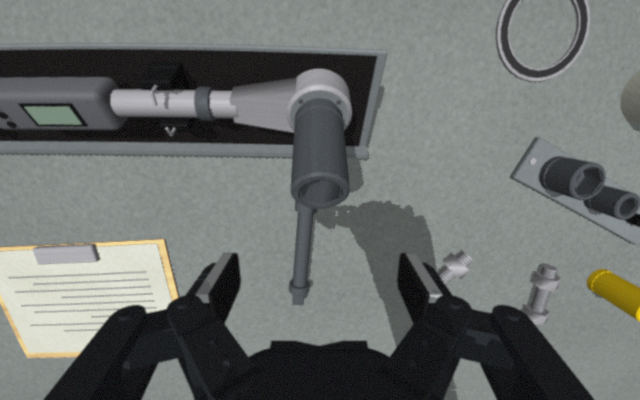

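View pics/c21.png

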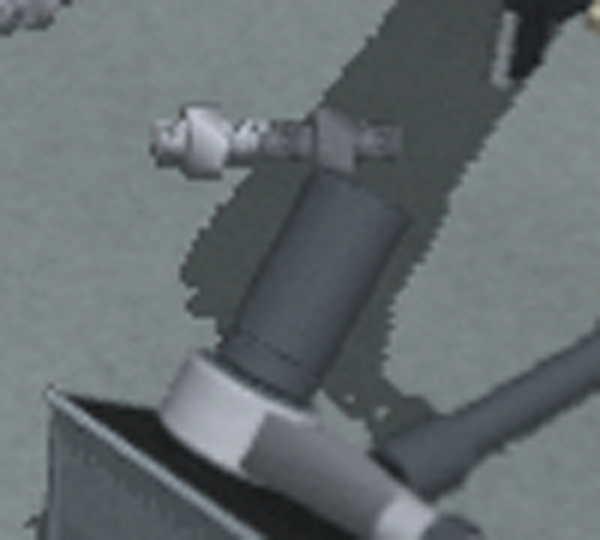

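Run:
```python
from h import *
S=np.array([576.8,155.8,122.8]);F=R.from_euler('ZY',[190.7,35],degrees=True)
th=np.linspace(0,6.28,90);C=np.c_[23*np.cos(th),23*np.sin(th),0*th]
ims=[]
for c,b in(("scene",(355,215,415,275)),("side",(180,200,240,260)),("wrist",(270,60,370,160),)):
    m=r.camera_model(c);im=r.read_camera(c)
    if c=="wrist": b=(270,60,375,220)
    f=600//(b[3]-b[1]);f=min(f,6)
    zz=cv2.resize(im[b[1]:b[3],b[0]:b[2]],None,fx=f,fy=f,interpolation=cv2.INTER_CUBIC);raw=zz.copy()
    for d,col in((0,(0,255,0)),(10,(0,0,255))):
        for e in(0,90):
            p=(proj(m,F.apply(C+[0,0,d+e])+S)-[b[0],b[1]]+.5)*f
            cv2.polylines(zz,[p.astype(np.int32)],True,col,1)
    o=np.hstack([raw,zz]);cv2.imwrite(f'pics/fin_{c}.png',o[:600,:]);print(o.shape)
```

```text
(360, 720, 3)
(360, 720, 3)
(480, 630, 3)
```

View pics/fin_scene.png

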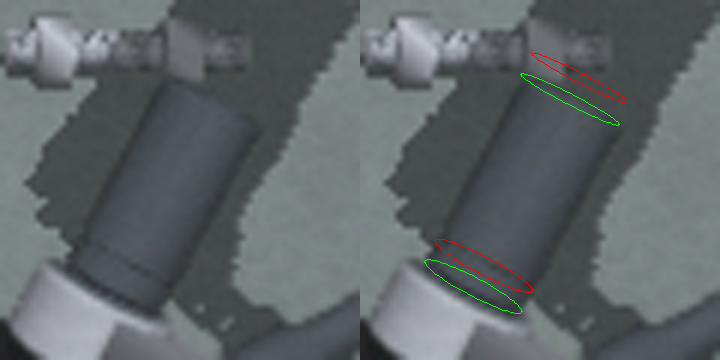

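View pics/fin_side.png

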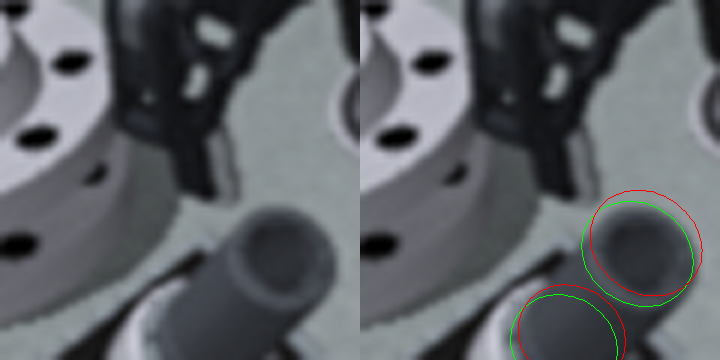

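View pics/fin_wrist.png

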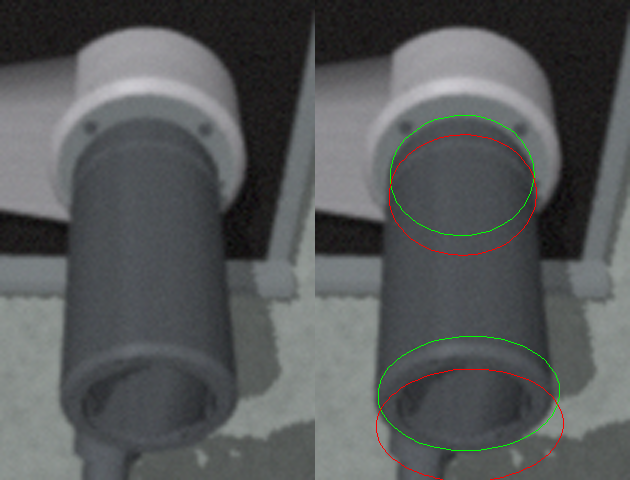

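```bash
python3 go.py 541.8 149.2 225 11.7
```

```text
t 21.925 pos [505.61 145.94 255.25] rot [178.05  -0.43  11.61] q [  13.15    8.82  -38.98   95.08    7.7    78.2  -105.49] F [-0.82  0.48 -0.08] gap 85.2
travel mm now-axes [35.88  3.05 30.64] roll -0.09143403228398483
travel mm after roll [36.1   4.15 30.25]
```

```bash
python3 -m pendant '{"jaw":[0,0,0,0,0,0],"travel":[[0.018,0.0015,0],[0.018,0.0015,0],[0,0,0],[0,0,0.012],[0,0,0.014],[0,0,0]],"roll":[0,0,0,0,0,0]}' 40
python3 go.py 541.8 149.2 210 11.7
python3 - <<'E'
from h import *
im=r.read_camera("wrist");cv2.imwrite('pics/w23.png',im)
E
```

```text
t: 22.68
tool_pos: [541.7, 149.3, 224.3]
eef_rot: [178.1, -0.1, 11.6]
force: [-0.1, 0.7, 0.5]
finger_gap: 0.1
t 22.675 pos [541.68 149.35 224.27] rot [178.12  -0.09  11.63] q [  11.35   15.15  -38.34   92.41   11.51   76.26 -107.22] F [-0.06  0.73  0.54] gap 0.1
travel mm now-axes [ 0.07 -0.3  14.27] roll -0.07480449480470952
travel mm after roll [ 0.09  0.17 14.27]
```

View pics/w23.png

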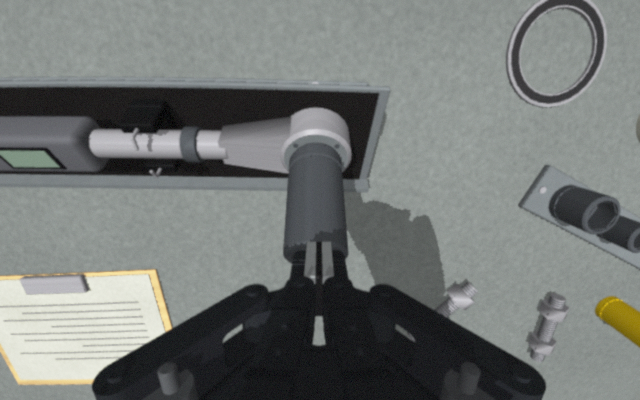

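```bash
python3 -m pendant '{"jaw":[0,0,0],"travel":[[0,0,0.006],[0,0,0.005],[0,0,0.002]],"roll":[0,0,0]}' 40
python3 -m pendant '{"jaw":[0],"travel":[[0,0,0.003]],"roll":[0]}' 40
```

```text
t: 23.1
tool_pos: [542.2, 149.2, 212.0]
eef_rot: [178.1, -0.2, 11.6]
force: [0.2, -0.3, -0.3]
finger_gap: 0.1
t: 23.22
tool_pos: [542.4, 149.1, 209.1]
eef_rot: [178.1, -0.3, 11.6]
force: [-1.4, -0.1, 7.1]
finger_gap: -0.2
```

Light contact at z ≈ 209 (predicted rim top 208 for a home socket). Push a little more.

```bash
python3 -m pendant '{"jaw":[0],"travel":[[0,0,0.002]],"roll":[0]}' 40; python3 -m pendant '{"jaw":[0],"travel":[[0.001,0,0.0025]],"roll":[0]}' 40
```

```text
t: 23.35
tool_pos: [543.0, 149.5, 208.6]
eef_rot: [178.1, -0.4, 11.6]
force: [-4.1, -1.4, 18.6]
finger_gap: 0.0
t: 23.48
tool_pos: [544.9, 150.1, 208.8]
eef_rot: [178.1, -0.6, 11.6]
force: [-6.5, -2.8, 24.3]
finger_gap: -0.3
```

```bash
python3 -m pendant '{"jaw":[0,0,0,0,0],"travel":[[0,0,-0.02],[0,0,-0.05],[-0.05,0,-0.04],[-0.05,0,0],[0,0,0]],"roll":[0,0,0,0,0]}' 40
python3 - <<'E'
from h import *
for c in("scene","side","wrist"):
    im=r.read_camera(c);cv2.imwrite(f'pics/{c}_end.png',im)
print(r.get_state()['force'],r.get_state()['t'])
E
```

```text
t: 24.1
tool_pos: [444.5, 133.7, 320.2]
eef_rot: [178.1, -0.6, 11.6]
force: [0.4, -1.0, 0.2]
finger_gap: -0.1
[-0.49663897 -0.3170047   0.2646953 ] 24.25
```

View pics/scene_end.png

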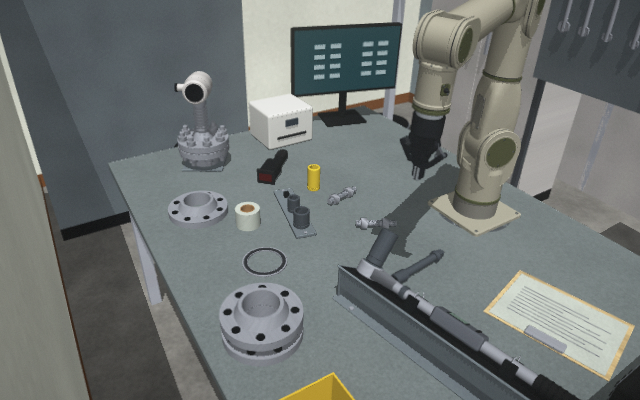

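View pics/side_end.png

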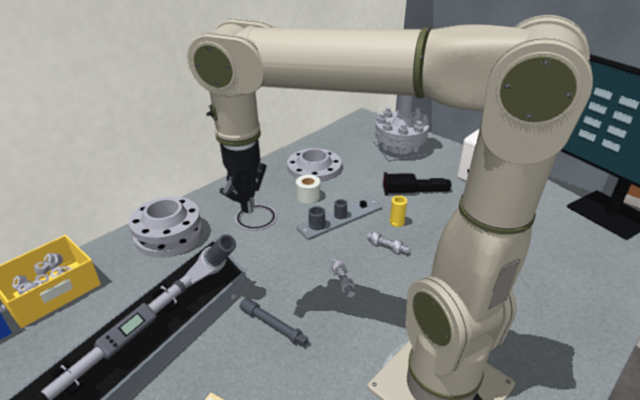

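The socket stands seated on the wrench head: scene (380,248), side (223,248). The other two sockets are on their posts, the deep socket's post is empty, and everything else is where it was. I'm handing in.

```bash
python3 -c "
from cell import r
print(r.close_job())"
```

```text
the job is handed in; nothing more can be done
None
```

The deep socket is on the wrench's square drive and pushed home. The gripper has let go, and I handed the job in at about 24 s of the 42 s allowed.

**How it was done:** The moves can't tilt the tool, so I gripped the socket upright and lifted it. I then swung it to about 33° in the jaws against its own empty rack post. After that I slid it onto the drive, pushed it past the ball, released it and backed off.

**What the last checks showed:**
- **Fully home:** the insertion push ended at a hard stop, with a short peak of about 92 N at the wrist (limit 120 N). After release I pressed the open end with shut fingers at about 24 N. It did not give, and the contact height was about 209 mm against 208 mm predicted for a home socket.
- **Pictures:** overlays in all three cameras fit a home socket, not one 10 mm short on the ball. They disagree with each other by about 1–2 mm, which is the calibration accuracy.
- **Ball click:** I could not see the ball itself. That it sprang into its dimple is inferred from the hard stop and the lack of give.
- **Rest of the bench:** the final scene and side pictures show the other two sockets on their posts and nothing else moved.

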